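# Refit the circlip on the batter mixer's drive spindle

## Task

Refit the circlip that holds the drive disc on the batter mixer: take the circlip pliers from their rack, pick the circlip out of the parts tray by its two eyes and spread it just enough to pass over the spindle, not so far that it bends. Press the sprung disc gently down with it and let it close fully into the groove so that it keeps the disc down, then put the pliers back in the rack as they stood. Handle the circlip with the pliers only and leave the other things on the bench alone.

Things in the scene. Friction and masses are not known exactly. Their poses are not given: they have to be found in the camera images.
- circlip: Dark steel retaining ring for a shaft, lying flat in the parts tray; 4 mm thick, about 43 mm over the ring, bore 32.8 mm, 21 g. Two stiff arms are hinged at its back. Origin: centre of the bore, underside. x points from the back to the gap between the eyes, z up. It passes the spindle from about 0.2 rad of spread per arm, with the spindle axis then 2 to 3 mm ahead (+x) of the origin.
- clip_l (a joint): Spread of the circlip: angle of each arm about the hinge at the back (18.9 mm behind the origin), rad; the arms open equally. 0 closed (its rest), 0.25 to 0.3 clears the spindle by 1 to 1.7 mm; beyond 0.38 the circlip is bent and spoilt. The spring pulls the eyes together with about 2.5 N closed, 6 N at 0.27.
- eye_l (a point): Centre of the left (+y) eye, on its upper face: a hole 6.5 mm across right through the 4 mm thick lug (12.4 mm across). Closed it lies 20.7 mm ahead (+x) and 14 mm to the side of the circlip's origin; the eyes are 28 mm apart. At 0.27 rad it lies 15.6 mm ahead and 24 mm to the side: as the ring contracts, the eyes run forward.
- eye_r (a point): Centre of the right (-y) eye, on its upper face; mirror image of the left one.
- pliers: Circlip pliers standing upright in the rack, tips down, 143 mm tall: two levers that do not cross, on one pivot. Squeezing the handles spreads the tips. Origin: the pivot; z up to the handles, y from handle to handle, x along the pivot pin. Finger guards (14 mm in x) rest on the rack 28 mm above the pivot; their tops, at 33 mm, are for the fingertips to push on. Handles reach 88 mm.
- lever_l (a joint): Angle q of each lever, rad, equal on both: 0 sprung open (rest), up to 0.36. Width over the swells of the handles (round, 18 mm in x, 60 mm above the pivot): 2(21 cos q - 60 sin q + 7) mm, 56 at rest. Distance between tip centres: 2(11 cos q + 55 sin q) mm, 22 at rest, 28 at 0.055. The spring takes 4 N on each handle at rest, 8 N at 0.26.
- tip_l (a point): End of the left (+y) tip, 55 mm below the pivot: a pin 4 mm thick and 3.2 mm long under a shoulder 9 mm across that stops on top of an eye. Spread, the tips lean outwards and carry the circlip.
- tip_r (a point): End of the right (-y) tip, mirror image of the left one.
- mixer: Stainless base of the batter mixer, 200 x 170 x 74 mm, fixed, tank off; greased. An upright steel spindle of 36 mm stands in its middle and ends 116 mm above the table with a 3.5 mm chamfer. Origin under its centre, on the table.
- groove (a point): Point on the spindle's axis at the lower edge of its groove, 100.5 mm above the table. The groove is 5.5 mm high and 32.4 mm across its floor; the plain spindle end above it is 36 mm across. In place, the disc pushes the circlip up against the groove's top edge, so its underside lies 1.5 mm above this point.
- disc_face (a point): Centre of the upper face of the drive disc (aluminium, 72 mm across, round the spindle, which stands 9 mm out of it). A wave spring lifts it to 6.2 mm above the groove's lower edge, so it hides the groove. It must go down more than 4.7 mm for the circlip to enter; its stop is at 5.7 mm. The spring takes 3 N at first, 13 N at 4.7 mm, 15.5 N at 5.7 mm; over 25 N on the disc harms its bearing.
- rack_slot (a point): Centre of the pliers' slot in the top of the grey sheet rack (70 x 124 x 95 mm, fixed), 95 mm above the table. The slot is 22 mm in x and 46 mm in y (the line of the handles); the pliers hang in it by their guards, pivot 28 mm below this point.
- tray: Shallow steel parts tray, fixed, 135 x 120 mm, walls 16 mm high, inner floor 3 mm above the table. Origin under its centre.
- jug: Bystander: steel mug 110 mm tall. Leave it alone.
- grease: Bystander: white grease jar 75 mm tall. Leave it alone.
- spatula: Bystander: wooden-handled spatula lying on the bench. Leave it alone.
- screwdriver: Bystander: black-handled screwdriver lying on the bench. Leave it alone.
- timer: Bystander: white kitchen timer 60 mm tall. Leave it alone.
- washer: Bystander: spare flat washer, 24 mm across, in the tray. Leave it alone.
- bolt: Bystander: hexagon-headed bolt, 28 mm, standing on its head in the tray. Leave it alone.
There are look-alikes about, which are no part of the job. Of the things shaped like the pliers, the black one is meant. Leave any blue look-alike of the part that bears rack_slot alone.

How it is judged (in metres and radians):
On the way, in this order (a step that is already met when the one before it is completed fails the run):
1. the circlip is spread on the tips of the pliers and lifted clear of the tray (value of joint clip_l above 0.12 rad and height (world z) of circlip above 0.03 m and contact force between pliers and circlip above 0.5 N), for 0.2 s.
2. the spread circlip is over the spindle and presses the disc down (value of joint clip_l above 0.12 rad and horizontal distance between circlip and groove below 0.012 m and z of circlip in the frame of groove below 0.003 m and contact force between pliers and circlip above 0.5 N), for 0.1 s.
At the end, for the whole second after the job is handed in: The circlip is closed (spread under 0.06 rad) and flat in the groove, within 1.8 mm of the spindle's axis, underside 0.3 to 2.7 mm above the groove's lower edge; the pliers stand in the rack slot within 8 mm, hanging by their guards, upright and still (value of joint clip_l below 0.06 rad and horizontal distance between circlip and groove below 0.0018 m and z of circlip in the frame of groove between 0.0003 and 0.0027 m and angle between circlip's own z axis and vertical below 0.06 rad and horizontal distance between pliers and rack_slot below 0.008 m and z of pliers in the frame of rack_slot between -0.032 and -0.022 m and angle between pliers's own z axis and vertical below 0.15 rad and linear speed of pliers below 0.02 m/s); the robot touches nothing.
It fails at once if the circlip is overspread (arms beyond 0.38 rad) (value of joint clip_l above 0.38 rad).
It fails at once if something presses on the drive disc with over 25 N (contact force between anything else and disc above 25 N).
It fails at once if the gripper touches the circlip (contact force between the fingers and circlip above 0.5 N).
It fails at once if a bystander is moved by more than 30 mm (distance of any of jug, grease, spatula, screwdriver, timer, washer, bolt from where it was at the start of the episode above 0.03 m).
It also fails if it takes over 72 s, if anything falls off the work surface, if the arm or the gripper's body presses on something with over 40 N, if the wrist force passes 120 N, or if a joint passes its speed limit or range.

## Robot

A 6-joint arm with a two-finger parallel gripper is mounted at the origin on the work surface. World frame = base frame: x ahead of the robot, y to its left, z up, the work surface at z = 0. Lengths are in mm, angles in rad, forces in N, time in s.
With the tool pointing down it reaches from about 300 to 775 mm from the base axis. Payload 14.6 kg.
Tool frame: the origin (TCP) lies midway between the tips of the shut fingers; the grasp point (between the pads) lies 19 mm behind it (manip.hold_point_z is the distance from the TCP to the grasp point, in mm); z points along the fingers, y is the direction in which the jaws open and shut (so a half turn about z gives the same grasp; the last joint's range is limited). The gripper opens to 94 mm and grips with 3 to 60 N. Pads are 16 mm wide; open, the fingers measure 119 mm over their backs; the gripper's body (75 mm by 177 mm) begins 78 mm behind the grasp point.
Start: joints at [1.043, 0.3, 1.521, -0, 1.321, -0.067], TCP at [244.562, 492.624, 205.446] pointing down, gripper open.
Joint ranges: [-3.03, 3.03], [-0.79, 2.21], [0.23, 2.52], [-1.04, 4.18], [0, 3.07], [-2.55, 2.55]. Speed limits (rad/s): [2.22, 2.22, 2.57, 3.14, 3.14, 3.14].

## Interface

Orientations are given as [roll, pitch, yaw] about the fixed x, y, z axes, in that order (R = Rz(yaw) Ry(pitch) Rx(roll)).
In Python, from cell import manip gives the robot as it stands.
- The arm moves only by the shell command python3 -m crank 'ROWS' [OPENING] [FORCE]. ROWS is JSON, a list of rows, each an object with "offset": the shift along the world's x, y, z in m, a list of three; "spin": the turn about the world's z in degrees. In form: [{"offset": [dx, dy, dz], "spin": spin}, ...]. A call has exactly 8 rows; each row is the pose to reach, as a shift and turn from the pose measured when the call began; what a row does not reach only later rows make up. A row lasts 1/12 s, in which the tool goes at most 41.7 mm and 7.16 degrees, less where a joint would pass 70% of its speed; a pose out of reach is approached as far as the arm can. A call with a gripper value outside its range is refused whole. OPENING is the opening, from 0 (shut) to 1 (fully open), set as the call begins (- or left out, the last holds). The fingers move at their own pace and stop on an object; FORCE is the grip in N (left out, the last holds). Time passes only in rows, so rows that repeat a pose let the fingers close, or fill a call up. It gives the time, the measured TCP pose, the force and the opening at its end, in the units of the state.
- manip.read_state(): the state, without advancing time (a new reading comes with each control period).
- manip.camera(name): name is "side" or "top"; returns a dict with "pixels" (480x640x3 uint8, red, green, blue), "fx", "fy", "cx", "cy" (pixels), "extrinsics" (4x4, takes a point from world to camera coordinates). Camera axes: x right, y down, z forward; pixel columns grow to the right and rows downward; lengths in mm; the calibration is good to about 2 mm. A picture is of the moment at which its call begins. There is no depth.
- manip.sign_off(): hands the job in, once; it reports no verdict.
Trained networks look in a picture, given as the dict that the camera call returned (one of the last four; its "shot" number tells which), for a name from the list of things; names that differ only in an ending like _2 or _b are one class to them, and where a whole thing is asked for, a point or a joint stands for the part that bears it (a point fixed in the world has none). Each returns a list of dicts, best first, with "conf" (0 to 1); they miss things now and then, are a little off and sometimes report something else, mostly with a low value. They report only what shows in the picture. A call takes as long as a camera call. They do not tell look-alikes from the thing itself.
- manip.search_frame(picture, name): "location" ([x, y, z] in mm, in world coordinates, good to about 4 mm: the middle of the surface that is visible of it).
- manip.masks_of(picture, name): "mask" (480x640 bool, what is visible of it).
The state is a dict: "clock": time; "joints": joint angles; "qd": joint speeds; "effort": joint torques, N m; "eef_pos": TCP position; "eef_rot": TCP orientation; "wrist_force": force on the tool from outside, world axes, zero at the start; "moment": the same for the moment, N m; "finger_gap": finger opening in mm.
Only numpy, scipy, OpenCV 4.12 (cv2) and the standard library are available. Lean on these libraries where they do the work, as an engineer would, in place of code of your own. Each camera call takes 0.05 s, during which the arm holds its last target. There are 200 camera calls.

## Working session

There is one attempt and no reset: what is moved stays moved. The work goes in short steps, Python scripts to look and compute and a shell command to move; the robot and the scene stay as the last step left them, time stands still between calls to the robot, and variables do not carry over. Pictures are saved under pics/ and viewed, about 8 in all and at most 12, crops included, and the job is handed in when it is done.

```bash
ls; mkdir -p pics; cat > h.py <<'E'
import numpy as np, cv2
from cell import manip
def save(p,n,crop=None,s=1):
    im=cv2.cvtColor(p["pixels"],cv2.COLOR_RGB2BGR)
    if crop: x,y,w,h=crop; im=im[y:y+h,x:x+w]
    if s!=1: im=cv2.resize(im,None,fx=s,fy=s,interpolation=cv2.INTER_CUBIC)
    cv2.imwrite("pics/"+n,im)
def proj(p,X):
    T=np.array(p["extrinsics"]);c=T[:3,:3]@np.array(X)+T[:3,3]
    return np.array([p["fx"]*c[0]/c[2]+p["cx"],p["fy"]*c[1]/c[2]+p["cy"]])
def ray(p,uv):
    T=np.array(p["extrinsics"]);R=T[:3,:3];o=-R.T@T[:3,3]
    d=R.T@np.array([(uv[0]-p["cx"])/p["fx"],(uv[1]-p["cy"])/p["fy"],1]);return o,d/np.linalg.norm(d)
def onz(p,uv,z):
    o,d=ray(p,uv);return o+d*(z-o[2])/d[2]
def tri(*l):
    A=0;b=0
    for p,uv in l:
        o,d=ray(p,uv);P=np.eye(3)-np.outer(d,d);A=A+P;b=b+P@o
    return np.linalg.solve(A,b)
def state():
    s=manip.read_state();print({k:np.round(s[k],3).tolist() for k in("clock","joints","eef_pos","eef_rot","wrist_force","finger_gap")})
    return s
E
python3 - <<'E'
from h import *
state()
a=manip.camera("side");b=manip.camera("top")
im=np.hstack([a["pixels"],b["pixels"]])
save(a,"s1.png");save(b,"t1.png")
for p in(a,b):
    T=np.array(p["extrinsics"]);print(p["fx"],(-T[:3,:3].T@T[:3,3]).round(),T[2,:3].round(2))
for n in["circlip","pliers","eye_l","eye_r","tip_l","groove","disc_face","rack_slot","mixer","tray"]:
  for k,p in(("s",a),("t",b)):
    for r in manip.search_frame(p,n): print(n,k,round(r["conf"],2),np.round(r["location"]),proj(p,r["location"]).round())
E
```

```text
pics
{'clock': 0.0, 'joints': [1.043, 0.3, 1.522, -0.0, 1.321, -0.067], 'eef_pos': [244.433, 492.395, 204.869], 'eef_rot': [-3.14, -0.0, 2.681], 'wrist_force': [1.238, -0.298, 0.358], 'finger_gap': 94.044}
494.4523635598634 [ 494. -979.  678.] [ 0.05  0.86 -0.51]
464.77644115238047 [ 469.  -32. 1024.] [ 0.07 -0.   -1.  ]
circlip s 0.73 [ 619. -238.   51.] [364. 326.]
circlip t 0.64 [ 430. -291.  130.] [442. 298.]
pliers s 0.95 [ 427. -288.  122.] [261. 320.]
pliers s 0.78 [ 310. -288.   87.] [197. 340.]
pliers s 0.64 [ 382. -412.   98.] [231. 384.]
pliers t 0.9 [ 424. -275.  123.] [433. 301.]
pliers t 0.88 [ 385. -406.   90.] [494. 321.]
pliers t 0.79 [ 302. -283.  114.] [437. 365.]
eye_l t 0.44 [469. 279.   7.] [165. 276.]
eye_l t 0.43 [448. 250.   4.] [178. 286.]
eye_r t 0.44 [469. 279.   7.] [165. 276.]
eye_r t 0.43 [448. 250.   4.] [178. 286.]
tip_l s 0.78 [ 428. -302.  118.] [262. 327.]
tip_l s 0.74 [ 364. -407.   98.] [220. 382.]
tip_l s 0.74 [ 327. -288.   88.] [207. 339.]
tip_l s 0.67 [ 417. -259.  131.] [256. 306.]
tip_l s 0.56 [ 293. -296.   89.] [187. 342.]
tip_l s 0.48 [4
[... 230 characters left out ...]
0.  128.] [442. 299.]
tip_l t 0.45 [ 415. -245.  132.] [418. 306.]
groove s 0.76 [573. -18.  71.] [330. 258.]
groove s 0.71 [ 618. -374.   58.] [375. 374.]
groove t 0.59 [575.  41.  74.] [272. 225.]
disc_face s 0.71 [583.  25. 101.] [332. 238.]
disc_face t 0.91 [584.  37. 111.] [273. 218.]
disc_face t 0.19 [ 618. -208.   76.] [393. 205.]
rack_slot s 0.63 [ 428. -292.   78.] [263. 340.]
rack_slot s 0.62 [ 334. -112.   81.] [221. 285.]
rack_slot t 0.92 [ 336. -103.   92.] [343. 345.]
rack_slot t 0.78 [ 425. -266.   98.] [425. 300.]
mixer s 0.59 [575. -22.  71.] [331. 259.]
tray s 0.55 [458. 277.  -1.] [281. 228.]
tray s 0.47 [776.  74.  20.] [406. 251.]
tray t 0.62 [473. 256.   2.] [176. 274.]
```

View pics/s1.png

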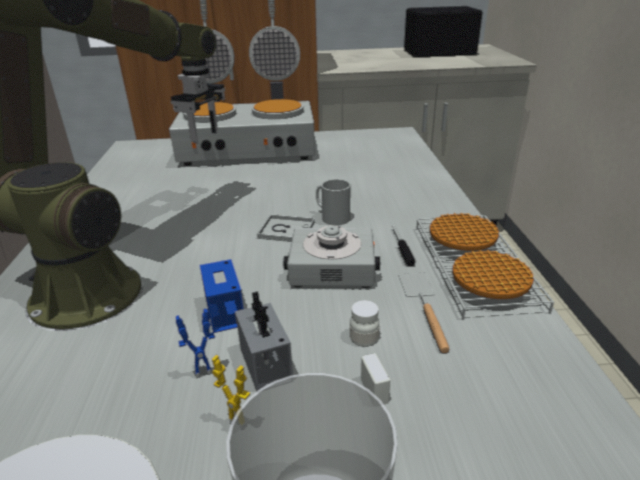

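View pics/t1.png

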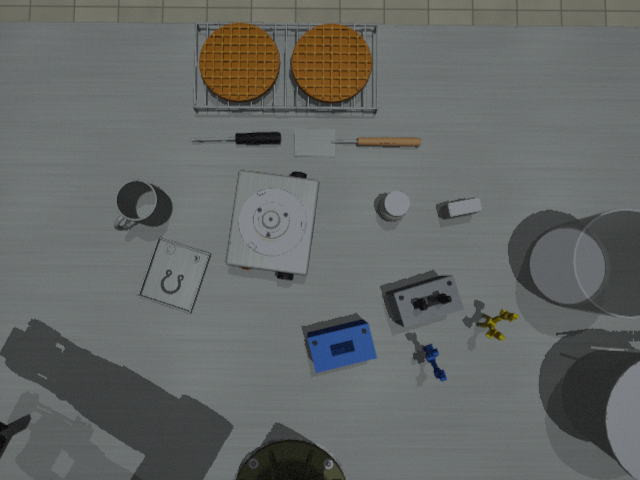

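Side: the black pliers stand in the grey rack at (261,318). Look-alikes are the blue pliers (197,340), the yellow pliers (231,385) and the blue rack (220,290). In the top view the same things are at black (432,301), blue (432,360), yellow (495,322) and blue rack (343,345). The tray is at (176,275) with the circlip at (172,284). I choose the black pliers and grey rack, and check with a close crop.

```bash
python3 - <<'E'
from h import *
a=manip.camera("side");b=manip.camera("top")
def c(p,x,y,w,h,s): return cv2.resize(cv2.cvtColor(p["pixels"],cv2.COLOR_RGB2BGR)[y:y+h,x:x+w],None,fx=s,fy=s,interpolation=cv2.INTER_CUBIC)
A=c(b,375,265,100,75,4);B=c(b,130,230,100,75,4);C=c(a,215,270,100,75,4);D=c(b,225,180,100,75,4)
cv2.imwrite("pics/c1.png",np.vstack([np.hstack([A,B]),np.hstack([C,D])]))
E
```

```text
(no output)
```

View pics/c1.png

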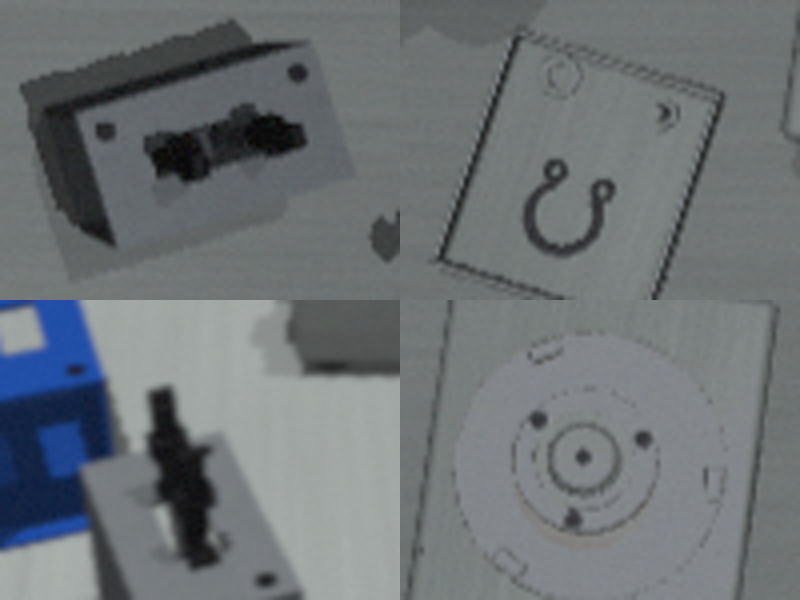

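The crop confirms the black pliers in the grey rack. It also shows the circlip's eyes (top px about (168.5,272.3) and (180.3,277)) and the spindle centre (270.5,218.7). I'll compute their poses now.

```bash
cat > fit.py <<'E'
from h import *
from scipy.optimize import minimize
N=4
def poly(p,P): return np.array([proj(p,x) for x in P])
def render(p,x,y,a,z,win,s=0.0):
    u0,v0,w,h=win;S=8;im=np.zeros((h*S,w*S),np.float32)
    R=lambda P:np.array([[x+np.cos(a)*q[0]-np.sin(a)*q[1],y+np.sin(a)*q[0]+np.cos(a)*q[1],z] for q in P])
    def fill(P,val): cv2.fillPoly(im,[np.int32(((poly(p,R(P))-[u0,v0]+0.5)*S-0.5)*16)],val,shift=4)
    t=np.linspace(0.75,2*np.pi-0.75,50)
    fill(np.vstack([np.c_[21.3*np.cos(t),21.3*np.sin(t)],np.c_[16.4*np.cos(t[::-1]),16.4*np.sin(t[::-1])]]),1)
    c=np.linspace(0,2*np.pi,24)
    for sg in(1,-1):
        e=np.array([20.7,14*sg]);o=np.c_[np.cos(c),np.sin(c)];fill(e+6.2*o,1)
    for sg in(1,-1): fill(np.array([20.7,14*sg])+3.25*o,0)
    return cv2.resize(im,(w,h),interpolation=cv2.INTER_AREA)
def fitclip(p,x,y,a,win,z=7.):
    u0,v0,w,h=win;g=cv2.cvtColor(p["pixels"],cv2.COLOR_RGB2GRAY)[v0:v0+h,u0:u0+w].astype(float)
    def cost(q):
        r=render(p,q[0],q[1],q[2],z,win).ravel();A=np.c_[r,np.ones(r.size)]
        c,res,_,_=np.linalg.lstsq(A,g.ravel(),rcond=None);return res[0]/g.size if c[0]<0 else 1e4
    return minimize(cost,[x,y,a],method="Nelder-Mead",options=dict(initial_simplex=np.array([[x,y,a],[x+4,y,a],[x,y+4,a],[x,y,a+.2]])))
E
python3 - <<'E'
from fit import *
b=manip.camera("top");a=manip.camera("side")
px=lambda U,V,x0,y0:((U+.5)/4-.5+x0,(V+.5)/4-.5+y0)
e1=onz(b,px(155,170,130,230),7);e2=onz(b,px(202,189,130,230),7);c=onz(b,px(165,215,130,230),7)
m=(e1+e2)/2;print("eyes",e1,e2,np.linalg.norm(e1-e2),"c",c)
yaw=np.arctan2(*(m-c)[[1,0]]);print(yaw)
r=fitclip(b,c[0],c[1],yaw,(154,262,36,36));print("fit top",r.x,r.fun)
us=proj(a,[r.x[0],r.x[1],5]);print(us)
u,v=int(us[0]),int(us[1])
r2=fitclip(a,*r.x,(u-15,v-9,28,18));print("fit side",r2.x,r2.fun)
C=[onz(b,px(*q,375,265),95) for q in[(78,108),(308,42),(355,180),(115,247)]]
C=np.array(C);print("rack",C.round(1),C.mean(0),[np.linalg.norm(C[i]-C[i-1]).round(1) for i in range(4)])
print("rackyaw(y axis)",np.arctan2(*(C[0]-C[1]+C[3]-C[2])[[1,0]]))
print("handles",onz(b,px(178,155,375,265),150),onz(b,px(278,133,375,265),150))
s=px(183,156,225,180);print("spindle",s,onz(b,s,116))
# circle fits spindle
g=cv2.cvtColor(b["pixels"],cv2.COLOR_RGB2GRAY);G=cv2.resize(g[195:245,245:297],None,fx=8,fy=8,interpolation=cv2.INTER_CUBIC)
print(cv2.HoughCircles(G,cv2.HOUGH_GRADIENT,1,60,param1=80,param2=20,minRadius=50,maxRadius=160))
big=cv2.cvtColor(a["pixels"],cv2.COLOR_RGB2BGR)[215:265,290:385];big=cv2.resize(big,None,fx=8,fy=8,interpolation=cv2.INTER_CUBIC)
cv2.imwrite("pics/c2.png",big)
E
```

```text
eyes [477.19179913 270.73445288   7.        ] [467.0397798  244.81258368   7.        ] 27.83894393475172 c [452.76883137 264.58137722   7.        ]
-0.33835103007738304
fit top [ 4.52364875e+02  2.65680811e+02 -3.95020509e-01] 43.84933443031109
[278.77142755 228.03593414]
fit side [ 4.52422582e+02  2.65675375e+02 -4.51896200e-01] 505.84251514841384
rack [[ 441.1 -205.4   95. ]
 [ 474.7 -320.2   95. ]
 [ 406.6 -342.5   95. ]
 [ 372.8 -223.3   95. ]] [ 423.77968957 -272.8425447    95.        ] [np.float64(70.6), np.float64(119.7), np.float64(71.6), np.float64(123.9)]
rackyaw(y axis) 1.8507732691159924
handles [ 421.25364932 -241.65673563  150.        ] [ 431.80496764 -288.49325612  150.        ]
spindle (270.375, 218.625) [582.72919101  40.90183304 116.        ]
None
```

View pics/c2.png

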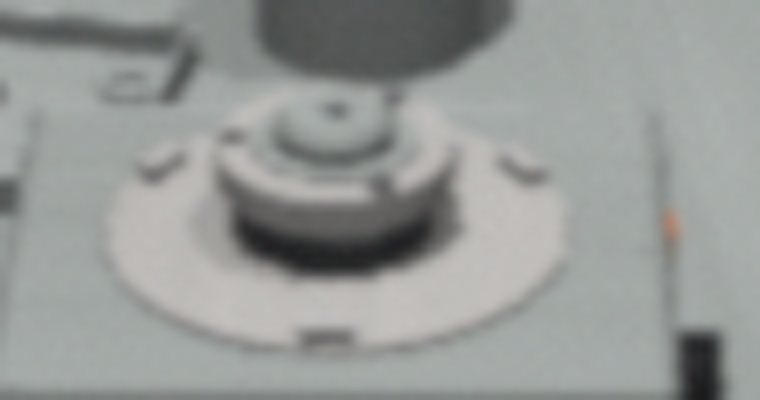

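Side: the spindle's centre dot is at pixel (331.8,228.3), with the disc around it. I'll triangulate the spindle and refine the rack from its outline gradients.

```bash
cat > edge.py <<'E'
from h import *
from scipy.optimize import minimize
from scipy.ndimage import map_coordinates,gaussian_filter
def outline(p,pts,q0,sig=.8,step=(3,3,.05)):
    g=gaussian_filter(cv2.cvtColor(p["pixels"],cv2.COLOR_RGB2GRAY).astype(float),sig);gy,gx=np.gradient(g);G=np.hypot(gx,gy)
    def cost(q):
        a=q[2] if len(q)>2 else 0;c,s=np.cos(a),np.sin(a)
        uv=np.array([proj(p,[q[0]+c*x-s*y,q[1]+s*x+c*y,z]) for x,y,z in pts]);return -map_coordinates(G,[uv[:,1],uv[:,0]],order=1).mean()
    q0=np.array(q0,float);n=len(q0);best=None
    for k in(1,-1,2,-2):
        r=minimize(cost,q0,method="Nelder-Mead",options=dict(initial_simplex=np.vstack([q0]+[q0+k*step[i]*np.eye(n)[i] for i in range(n)])))
        if best is None or r.fun<best.fun: best=r
    return best
t=np.linspace(-1,1,60)
rackpts=[(35*s,62*k,95) for s in(1,-1) for k in t]+[(35*k,62*s,95) for s in(1,-1) for k in t]
circ=lambda r,z:[(r*np.cos(f),r*np.sin(f),z) for f in np.linspace(0,6.283,80)]
E
python3 - <<'E'
from edge import *
b=manip.camera("top");a=manip.camera("side")
for n,p in(("t",b),("s",a)):
    r=outline(p,rackpts,[424,-273,.28]);print(n,"rack",r.x,r.fun)
    for R,z in((36,106.7),(18,113)):
        r=outline(p,circ(R,z),[583,41]);print(n,"circ",R,r.x,r.fun)
    for m in manip.masks_of(p,"pliers"):
        v,u=np.nonzero(m["mask"]);print("mask",m["conf"],u.min(),u.max(),v.min(),v.max(),u.mean(),v.mean())
        P=np.array([onz(p,(i,j),125) for i,j in zip(u,v)]);d=np.array([-.28,.96,0]);e=np.array([.96,.28,0]);print((P@d).min(),(P@d).max(),(P@e).min(),(P@e).max())
print("tri spindle",tri((b,(270.375,218.625)),(a,(331.8,228.3))))
E
```

```text
t rack [ 4.23577545e+02 -2.73155723e+02  2.97318688e-01] -12.764679920237302
t circ 36 [579.30373219  39.32970291] -6.121966862297539
t circ 18 [581.49473812  41.07517452] -9.133349377114865
mask 0.95 478 539 316 355 509.53601340033504 333.3065326633166
-559.5993871023435 -451.8652520054673 185.0779512617641 276.7594571432124
mask 0.87 359 422 349 386 389.4358523725835 365.9297012302285
-331.3378046027311 -208.33728172519534 210.5298391294314 265.96534062079706
mask 0.55 413 451 293 310 431.06824146981626 301.2020997375328
-416.69383701747637 -342.5541933638749 318.05109746122696 343.63253042175205
s rack [ 4.24351319e+02 -2.71884964e+02  3.00076371e-01] -17.06124981625028
s circ 36 [582.73359181  41.50636203] -15.110724405676493
s circ 18 [586.47293393  48.13911653] -14.802135942151319
mask 0.86 251 268 291 363 260.0036429872495 319.8597449908925
-507.0455962467527 -309.8775095663313 305.8679642418852 344.1059859080079
mask 0.83 176 230 406 431 205.0546528803545 418.48892171344164
-610.5667315432291 -543.7632660685357 164.77674099651003 233.2088508521387
mask 0.7 177 210 320 370 195.45810055865923 343.8007448789572
-479.39909452690904 -358.17478905223163 187.1394452758946 237.11565381674203
tri spindle [583.40056937  40.77915127 117.42024535]
```

```bash
python3 -m crank '[{"offset":[0.010,-0.040,0.015],"spin":-7},{"offset":[0.020,-0.080,0.03],"spin":-14},{"offset":[0.03,-0.118,0.045],"spin":-21},{"offset":[0.038,-0.156,0.055],"spin":-28},{"offset":[0.047,-0.195,0.06],"spin":-35},{"offset":[0.056,-0.235,0.06],"spin":-42},{"offset":[0.066,-0.275,0.06],"spin":-49},{"offset":[0.075,-0.315,0.06],"spin":-56}]' 1 && python3 -m crank '[{"offset":[0.010,-0.040,0],"spin":-7},{"offset":[0.020,-0.080,0],"spin":-14},{"offset":[0.03,-0.118,0],"spin":-21},{"offset":[0.038,-0.156,0],"spin":-28},{"offset":[0.047,-0.195,0],"spin":-35},{"offset":[0.056,-0.235,0],"spin":-42},{"offset":[0.066,-0.275,0],"spin":-49},{"offset":[0.075,-0.315,0],"spin":-56}]'; python3 -c "
from h import *
state()"
```

```text
clock: 2.17
eef_pos: [319.4, 175.9, 265.7]
eef_rot: [3.141, -0.0, 1.698]
wrist_force: [0.6, -0.1, 0.9]
finger_gap: 94.3
clock: 2.83
eef_pos: [394.3, -141.4, 266.0]
eef_rot: [3.14, -0.001, 0.714]
wrist_force: [1.5, 0.3, 0.6]
finger_gap: 94.2
{'clock': 2.833, 'joints': [-0.432, -0.046, 1.769, -0.0, 1.417, 0.425], 'eef_pos': [394.326, -141.369, 265.988], 'eef_rot': [3.14, -0.001, 0.714], 'wrist_force': [1.46, 0.268, 0.565], 'finger_gap': 94.221}
```

```bash
python3 -m crank '[{"offset":[0.008,-0.035,0],"spin":-7},{"offset":[0.016,-0.070,0],"spin":-14},{"offset":[0.024,-0.105,0],"spin":-20},{"offset":[0.030,-0.131,0],"spin":-23.8},{"offset":[0.030,-0.131,-0.02],"spin":-23.8},{"offset":[0.030,-0.131,-0.05],"spin":-23.8},{"offset":[0.030,-0.131,-0.07],"spin":-23.8},{"offset":[0.030,-0.131,-0.08],"spin":-23.8}]' ; python3 -c "
from h import *
state()
a=manip.camera('side');save(a,'s2.png',(200,240,130,130),4.5)"
```

```text
clock: 3.5
eef_pos: [423.5, -271.9, 183.4]
eef_rot: [-3.141, 0.001, 0.298]
wrist_force: [0.5, -0.5, -0.5]
finger_gap: 94.2
{'clock': 3.5, 'joints': [-0.643, 0.217, 1.678, -0.001, 1.248, 0.629], 'eef_pos': [423.5, -271.946, 183.427], 'eef_rot': [-3.141, 0.001, 0.298], 'wrist_force': [0.484, -0.538, -0.497], 'finger_gap': 94.204}
```

View pics/s2.png

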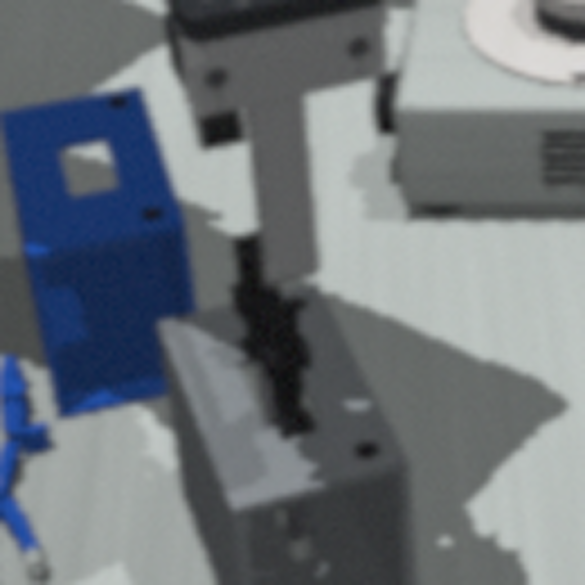

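The front finger stands in line with the black handles at (275,200) in the crop, so I descend and close.

```bash
python3 -m crank '[{"offset":[0.0005,-0.0005,-0.015],"spin":0},{"offset":[0.0005,-0.0005,-0.03],"spin":0},{"offset":[0.0005,-0.0005,-0.045],"spin":0},{"offset":[0.0005,-0.0005,-0.06],"spin":0},{"offset":[0.0005,-0.0005,-0.07],"spin":0},{"offset":[0.0005,-0.0005,-0.078],"spin":0},{"offset":[0.0005,-0.0005,-0.078],"spin":0},{"offset":[0.0005,-0.0005,-0.078],"spin":0}]' 1 && python3 -m crank '[{"offset":[0,0,0],"spin":0},{"offset":[0,0,0],"spin":0},{"offset":[0,0,0],"spin":0},{"offset":[0,0,-0.0010],"spin":0},{"offset":[0,0,-0.002],"spin":0},{"offset":[0,0,-0.003],"spin":0},{"offset":[0,0,-0.004],"spin":0},{"offset":[0,0,-0.004],"spin":0}]' 0.64 30
```

```text
clock: 4.22
eef_pos: [424.2, -272.4, 105.5]
eef_rot: [-3.14, 0.002, 0.299]
wrist_force: [-0.3, 0.3, 0.5]
finger_gap: 93.8
clock: 4.88
eef_pos: [424.1, -272.3, 101.2]
eef_rot: [-3.14, 0.002, 0.299]
wrist_force: [0.4, -0.4, -0.8]
finger_gap: 60.4
```

```bash
python3 -m crank '[{"offset":[0,0,-0.0005],"spin":0},{"offset":[0,0,-0.001],"spin":0},{"offset":[0,0,-0.0015],"spin":0},{"offset":[0,0,-0.0015],"spin":0},{"offset":[0,0,-0.0015],"spin":0},{"offset":[0,0,-0.0015],"spin":0},{"offset":[0,0,-0.0015],"spin":0},{"offset":[0,0,-0.0015],"spin":0}]' 0.58 30
```

```text
clock: 5.55
eef_pos: [424.4, -272.6, 100.3]
eef_rot: [-3.141, 0.001, 0.299]
wrist_force: [0.4, 1.4, 5.8]
finger_gap: 54.6
```

```bash
python3 -m crank '[{"offset":[0,0,0],"spin":0},{"offset":[0,0,0],"spin":0},{"offset":[0,0,0],"spin":0},{"offset":[0,0,0],"spin":0},{"offset":[0,0,0],"spin":0},{"offset":[0,0,0.004],"spin":0},{"offset":[0,0,0.010],"spin":0},{"offset":[0,0,0.016],"spin":0}]' 0.515 40;  python3 -m crank '[{"offset":[0,0,0.012],"spin":0},{"offset":[0,0,0.024],"spin":0},{"offset":[0,0,0.040],"spin":0},{"offset":[0,0,0.056],"spin":0},{"offset":[0,0,0.074],"spin":0},{"offset":[0,0,0.094],"spin":0},{"offset":[0,0,0.116],"spin":0},{"offset":[0,0,0.140],"spin":0}]'; python3 -c "
from h import *
state()
a=manip.camera('side');save(a,'s3.png',(200,180,130,130),4.5)"
```

```text
clock: 6.22
eef_pos: [424.3, -272.5, 116.7]
eef_rot: [-3.141, 0.001, 0.299]
wrist_force: [-1.0, -0.1, -1.5]
finger_gap: 48.5
clock: 6.88
eef_pos: [423.9, -272.3, 257.9]
eef_rot: [-3.14, 0.002, 0.299]
wrist_force: [0.1, 0.2, -1.5]
finger_gap: 48.3
{'clock': 6.883, 'joints': [-0.643, 0.16, 1.57, -0.001, 1.414, 0.629], 'eef_pos': [423.942, -272.284, 257.914], 'eef_rot': [-3.14, 0.002, 0.299], 'wrist_force': [0.08, 0.196, -1.531], 'finger_gap': 48.303}
```

View pics/s3.png

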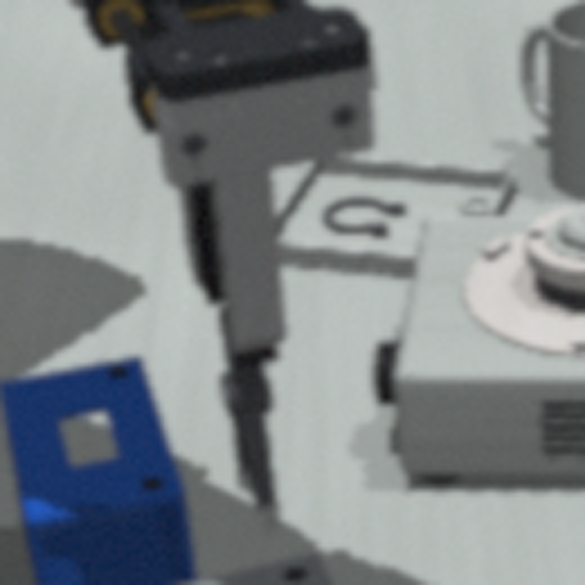

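Pliers are held (tips at crop (262,505)). Carrying them to the tray.

```bash
R='x'; python3 -m crank '[{"offset":[0.002,0.010,0],"spin":4},{"offset":[0.004,0.03,0],"spin":10},{"offset":[0.006,0.055,0],"spin":16},{"offset":[0.008,0.08,0],"spin":22},{"offset":[0.010,0.105,0],"spin":28},{"offset":[0.012,0.13,0],"spin":34},{"offset":[0.014,0.155,0],"spin":40},{"offset":[0.016,0.18,0],"spin":46}]' && python3 -m crank '[{"offset":[0.002,0.025,0],"spin":6},{"offset":[0.004,0.05,0],"spin":12},{"offset":[0.006,0.075,0],"spin":18},{"offset":[0.008,0.10,0],"spin":24},{"offset":[0.010,0.125,0],"spin":30},{"offset":[0.012,0.15,0],"spin":36},{"offset":[0.014,0.175,0],"spin":42},{"offset":[0.016,0.20,0],"spin":48}]' && python3 -m crank '[{"offset":[0.002,0.025,-0.01],"spin":6},{"offset":[0.004,0.05,-0.02],"spin":12},{"offset":[0.006,0.075,-0.04],"spin":18},{"offset":[0.008,0.10,-0.06],"spin":24},{"offset":[0.010,0.120,-0.08],"spin":30},{"offset":[0.012,0.135,-0.095],"spin":36},{"offset":[0.014,0.145,-0.105],"spin":42},{"offset":[0.015,0.150,-0.11],"spin":46}]'; python3 -c "
from h import *
state()"
```

```text
clock: 7.6
eef_pos: [440.9, -91.9, 263.4]
eef_rot: [3.137, -0.002, 1.107]
wrist_force: [-0.0, 0.2, -1.3]
finger_gap: 48.6
clock: 8.27
eef_pos: [456.7, 109.4, 263.9]
eef_rot: [3.136, -0.002, 1.95]
wrist_force: [-0.1, -1.4, -1.8]
finger_gap: 48.6
clock: 8.93
eef_pos: [471.1, 260.4, 152.5]
eef_rot: [3.138, -0.004, 2.759]
wrist_force: [0.4, -0.1, -1.2]
finger_gap: 48.6
{'clock': 8.933, 'joints': [0.434, 0.323, 1.619, 0.006, 1.2, -0.756], 'eef_pos': [471.116, 260.385, 152.473], 'eef_rot': [3.138, -0.004, 2.759], 'wrist_force': [0.417, -0.111, -1.15], 'finger_gap': 48.561}
```

```bash
python3 -m crank '[{"offset":[0.0007,-0.0027,-0.006],"spin":0},{"offset":[0.0007,-0.0027,-0.014],"spin":0},{"offset":[0.0007,-0.0027,-0.022],"spin":0},{"offset":[0.0007,-0.0027,-0.03],"spin":0},{"offset":[0.0007,-0.0027,-0.036],"spin":0},{"offset":[0.0007,-0.0027,-0.036],"spin":0},{"offset":[0.0007,-0.0027,-0.036],"spin":0},{"offset":[0.0007,-0.0027,-0.036],"spin":0}]' ; python3 -c "
from h import *
state()
a=manip.camera('side');b=manip.camera('top')
A=cv2.cvtColor(a['pixels'],4)[175:255,235:335];B=cv2.cvtColor(b['pixels'],4)[225:305,130:230]
f=lambda i:cv2.resize(i,None,fx=4,fy=4*1.75,interpolation=2)
cv2.imwrite('pics/d.png',np.hstack([f(A),f(B)]))
X=[472,257.7]
for z in(7,26): print(z,proj(a,X+[z]),proj(b,X+[z]))
"
```

```text
clock: 9.6
eef_pos: [472.0, 257.7, 116.9]
eef_rot: [3.137, -0.003, 2.759]
wrist_force: [0.1, -0.4, -1.2]
finger_gap: 48.6
{'clock': 9.6, 'joints': [0.429, 0.362, 1.655, 0.006, 1.123, -0.762], 'eef_pos': [472.026, 257.685, 116.873], 'eef_rot': [3.137, -0.003, 2.759], 'wrist_force': [0.097, -0.409, -1.213], 'finger_gap': 48.626}
7 [285.66159736 228.34880293] [174.28009854 274.5525783 ]
26 [285.24325644 222.43087678] [171.75314958 274.50961055]
```

View pics/d.png

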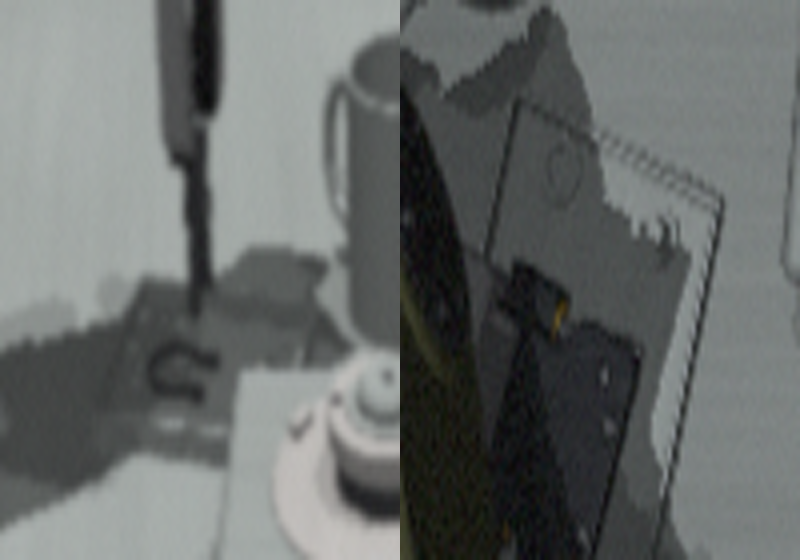

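Side crop: the near tip is at about (197,310), i.e. px (284,219). The closed circlip has eyes at crop (205,355) and (190,395). The top view is blocked by the gripper. I'll compare the tip's pixel columns with prediction.

```bash
python3 - <<'E'
from h import *
a=manip.camera('side')
d=14*np.array([np.cos(1.188),np.sin(1.188),0]);m=np.array([472,257.7,0])
for z in(26,29,7): print(z,proj(a,m-d+[0,0,z]),proj(a,m+d+[0,0,z]))
print("pivot,guard",proj(a,m+[0,0,84]))
g=cv2.cvtColor(a["pixels"],cv2.COLOR_RGB2GRAY)
print(g[204:236,276:294])
E
```

```text
26 [283.44074577 224.7101906 ] [287.01651239 220.18855617]
29 [283.37159372 223.76296017] [286.95241049 219.25175091]
7 [283.87515282 230.66060773] [287.41924797 226.0742598 ]
pivot,guard [283.929176   203.84165787]
[[169 169 169 162 128  75  44  39  41  44  62  93 133 159 165 166 165 168]
 [170 169 169 159 127  75  40  36  39  43  61  94 136 160 165 165 167 167]
 [169 169 168 163 134  85  49  38  36  40  61 103 142 162 165 167 165 167]
 [169 168 168 164 147 111  71  45  37  38  59 106 145 163 165 164 168 166]
 [168 169 168 168 158 129  86  50  35  37  54  97 141 161 165 166 166 166]
 [170 169 169 169 160 131  82  47  37  37  52  93 137 161 166 165 167 166]
 [169 170 170 169 161 130  82  47  39  36  51  91 137 162 166 166 167 165]
 [169 169 169 169 162 132  82  48  41  33  48  87 134 161 167 167 165 159]
 [168 171 168 169 162 132  85  50  40  37  42  80 129 159 161 157 153 136]
 [162 164 166 167 161 135  92  51  37  36  42  70 121 145 139 125 118 108]
 [140 140 147 153 150 129  88  51  39  36  37  55  91 111 106  97  95  93]
 [103 101 109 113 112  99  70  47  40  40  43  49  69  85  
[... 816 characters left out ...]
 47  62  78  91  94  94]
 [ 65  68  72  74  72  72  73  71  69  64  58  55  56  66  81  90  95  97]
 [ 67  69  69  72  70  72  76  80  83  81  83  80  82  85  91  92  94  96]
 [ 58  61  64  64  60  63  67  71  70  76  86  88  93  91  94  96  96  99]
 [ 49  48  48  48  47  47  51  52  51  60  79  93  93  95  95  94  95 105]
 [ 58  58  55  56  57  57  50  43  45  56  76  92  96  97  94  94  98 115]
 [ 83  82  84  84  84  81  71  64  62  69  82  92  95  95  96  94 100 123]
 [ 94  96  95  95  95  93  88  84  84  87  90  94  95  95  92  93 101 126]
 [109 112 112 112 106 102  97  97  97  96  97  95  95  95  94  94  99 125]
 [132 135 137 136 127 110 105 103 106 106 106 107 107 111 108 105 108 130]]
```

```bash
python3 - <<'E'
from fit import *
a=manip.camera('side');b=manip.camera('top')
old=dict(a);old["pixels"]=cv2.cvtColor(cv2.imread("pics/s1.png"),4)
oldt=dict(b);oldt["pixels"]=cv2.cvtColor(cv2.imread("pics/t1.png"),4)
def fit2(p,x0,z=7.,ext=31):
    c=np.array([proj(p,[x0[0]+dx,x0[1]+dy,7]) for dx in(-ext,ext+6) for dy in(-ext,ext)]);u0,v0=np.floor(c.min(0)).astype(int);u1,v1=np.ceil(c.max(0)).astype(int)
    win=(u0,v0,u1-u0,v1-v0);w,h=win[2:]
    m=cv2.dilate((render(p,*x0,z,win)>.05).astype(np.uint8),np.ones((3,5)))>0
    g=cv2.cvtColor(p["pixels"],cv2.COLOR_RGB2GRAY)[v0:v1,u0:u1].astype(float)
    V,U=np.mgrid[:h,:w]
    def cost(q):
        r=cv2.GaussianBlur(render(p,q[0],q[1],q[2],z,win),(0,0),.6)
        A=np.c_[r[m],np.ones(m.sum()),U[m],V[m]];c,res,_,_=np.linalg.lstsq(A,g[m],rcond=None);return res[0]/m.sum() if c[0]<0 else 1e4
    best=None
    for k in(1,-1):
        x0=np.array(x0);r=minimize(cost,x0,method="Nelder-Mead",options=dict(initial_simplex=np.vstack([x0,x0+k*np.diag([4,4,.15])])))
        if best is None or r.fun<best.fun:best=r
    x=best.x;e=x[:2]+20.7*np.array([np.cos(x[2]),np.sin(x[2])])
    return x.round(2),best.fun,"eyemid",e.round(1)
x0=[452.4,265.7,-.39]
for n,p in(("side old",old),("side new",a),("top old",oldt)): print(n,fit2(p,x0))
E
```

```text
side old (array([ 4.5246e+02,  2.6529e+02, -4.0000e-01]), np.float64(126.19114215853432), 'eyemid', array([471.5, 257.2]))
side new (array([ 4.5235e+02,  2.6632e+02, -4.4000e-01]), np.float64(42.26706978111982), 'eyemid', array([471. , 257.4]))
top old (array([ 4.5234e+02,  2.6570e+02, -3.9000e-01]), np.float64(54.97388475812964), 'eyemid', array([471.5, 257.8]))
```

```bash
python3 -m crank '[{"offset":[-0.0003,-0.0001,-0.005],"spin":-0.5},{"offset":[-0.0003,-0.0001,-0.010],"spin":-1},{"offset":[-0.0003,-0.0001,-0.015],"spin":-1},{"offset":[-0.0003,-0.0001,-0.018],"spin":-1},{"offset":[-0.0003,-0.0001,-0.0195],"spin":-1},{"offset":[-0.0003,-0.0001,-0.0195],"spin":-1},{"offset":[-0.0003,-0.0001,-0.0195],"spin":-1},{"offset":[-0.0003,-0.0001,-0.0195],"spin":-1}]' 0.52; python3 -m crank '[{"offset":[0,0,-0.0005],"spin":0},{"offset":[0,0,-0.001],"spin":0},{"offset":[0,0,-0.0015],"spin":0},{"offset":[0,0,-0.002],"spin":0},{"offset":[0,0,-0.0025],"spin":0},{"offset":[0,0,-0.003],"spin":0},{"offset":[0,0,-0.003],"spin":0},{"offset":[0,0,-0.003],"spin":0}]'
```

```text
clock: 10.52
eef_pos: [471.7, 257.7, 97.4]
eef_rot: [3.137, -0.003, 2.742]
wrist_force: [-0.3, 0.6, -1.0]
finger_gap: 48.9
clock: 11.18
eef_pos: [471.7, 257.7, 94.4]
eef_rot: [3.137, -0.003, 2.742]
wrist_force: [0.2, 0.4, -0.9]
finger_gap: 49.0
```

```bash
python3 -m crank '[{"offset":[0,0,-0.0005],"spin":0},{"offset":[0,0,-0.001],"spin":0},{"offset":[0,0,-0.0015],"spin":0},{"offset":[0,0,-0.0015],"spin":0},{"offset":[0,0,-0.0015],"spin":0},{"offset":[0,0,-0.0015],"spin":0},{"offset":[0,0,-0.0015],"spin":0},{"offset":[0,0,-0.0015],"spin":0}]'; python3 -m crank '[{"offset":[0,0,-0.0005],"spin":0},{"offset":[0,0,-0.001],"spin":0},{"offset":[0,0,-0.0014],"spin":0},{"offset":[0,0,-0.0014],"spin":0},{"offset":[0,0,-0.0014],"spin":0},{"offset":[0,0,-0.0014],"spin":0},{"offset":[0,0,-0.0014],"spin":0},{"offset":[0,0,-0.0014],"spin":0}]'
```

```text
clock: 11.85
eef_pos: [471.8, 257.7, 93.0]
eef_rot: [3.137, -0.003, 2.742]
wrist_force: [-0.6, -0.0, 1.0]
finger_gap: 48.8
clock: 12.52
eef_pos: [472.3, 257.8, 92.6]
eef_rot: [3.136, -0.002, 2.742]
wrist_force: [-2.2, -2.4, 10.5]
finger_gap: 48.7
```

```bash
python3 -m crank '[{"offset":[-0.0005,0,0.0003],"spin":0},{"offset":[-0.0005,0,0.0005],"spin":0},{"offset":[-0.0005,0,0.0005],"spin":0},{"offset":[-0.0005,0,0.0005],"spin":0},{"offset":[-0.0005,0,0.0005],"spin":0},{"offset":[-0.0005,0,0.0005],"spin":0},{"offset":[-0.0005,0,0.0005],"spin":0},{"offset":[-0.0005,0,0.0005],"spin":0}]' 0.36; python3 - <<'E'
from h import *
a=manip.camera('side');state();save(a,"s5.png",(250,195,70,52),11)
E
```

```text
clock: 13.18
eef_pos: [472.0, 258.0, 93.3]
eef_rot: [3.136, -0.001, 2.742]
wrist_force: [-0.2, 3.2, 5.3]
finger_gap: 34.2
{'clock': 13.233, 'joints': [0.43, 0.391, 1.677, 0.006, 1.07, -0.744], 'eef_pos': [471.948, 257.946, 93.311], 'eef_rot': [3.136, -0.001, 2.742], 'wrist_force': [1.269, 3.384, 4.816], 'finger_gap': 34.541}
```

View pics/s5.png

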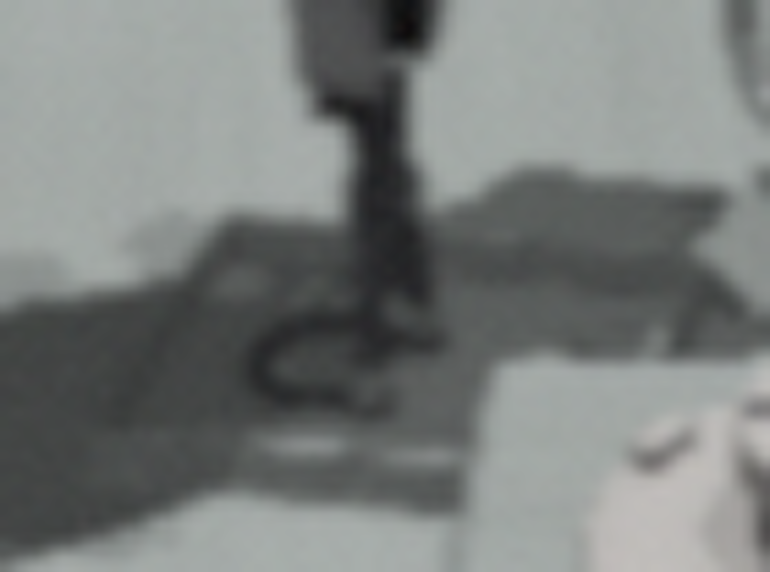

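Both tips look seated and the ring is opening (eyes at crop (375,405) and (425,330), tips directly above). I spread further to about 0.28, check the force, then lift.

```bash
python3 -m crank '[{"offset":[0,0,0],"spin":0},{"offset":[0,0,0],"spin":0},{"offset":[0,0,0],"spin":0},{"offset":[0,0,0],"spin":0},{"offset":[0,0,0],"spin":0},{"offset":[0,0,0],"spin":0},{"offset":[0,0,0],"spin":0},{"offset":[0,0,0],"spin":0}]' 0.235 45; python3 -m crank '[{"offset":[0,0,0.0005],"spin":0},{"offset":[0,0,0.002],"spin":0},{"offset":[0,0,0.005],"spin":0},{"offset":[0,0,0.010],"spin":0},{"offset":[0,0,0.018],"spin":0},{"offset":[0,0,0.030],"spin":0},{"offset":[0,0,0.042],"spin":0},{"offset":[0,0,0.05],"spin":0}]';python3 - <<'E'
from h import *
a=manip.camera('side');state();save(a,"s6.png",(250,165,70,52),11)
E
```

```text
clock: 13.9
eef_pos: [471.8, 257.8, 93.1]
eef_rot: [3.136, -0.002, 2.742]
wrist_force: [0.4, 0.2, -1.4]
finger_gap: 22.3
clock: 14.57
eef_pos: [472.1, 258.0, 145.0]
eef_rot: [3.135, -0.001, 2.742]
wrist_force: [0.2, 0.1, -1.0]
finger_gap: 22.5
{'clock': 14.617, 'joints': [0.429, 0.327, 1.629, 0.005, 1.179, -0.744], 'eef_pos': [472.613, 258.203, 146.105], 'eef_rot': [3.134, 0.001, 2.742], 'wrist_force': [-0.401, -1.13, 0.41], 'finger_gap': 22.578}
```

View pics/s6.png

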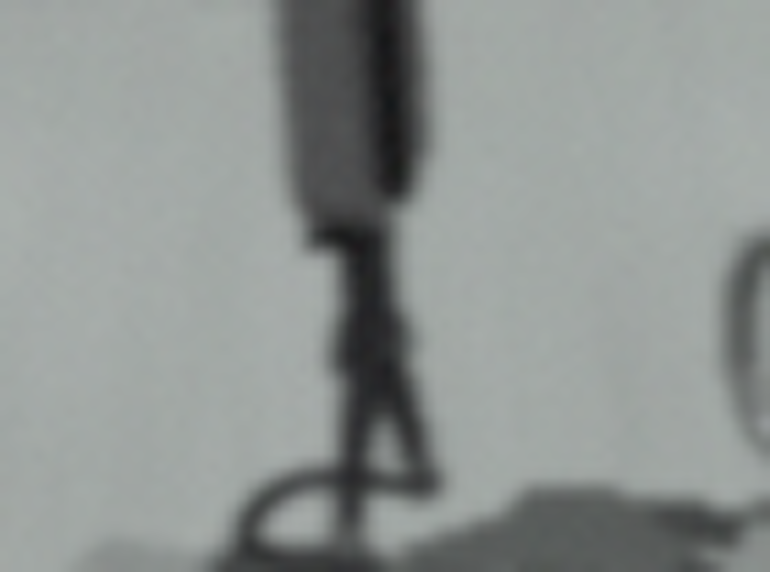

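The circlip hangs spread on the tips (ring crop (240–435, 470–570)), clear of the tray. Next: carry it to above the spindle.

```bash
python3 -m crank '[{"offset":[0.0,0,0.01],"spin":0},{"offset":[0,-0.0,0.025],"spin":0},{"offset":[0.005,-0.01,0.04],"spin":0},{"offset":[0.015,-0.026,0.055],"spin":0},{"offset":[0.028,-0.05,0.07],"spin":0},{"offset":[0.042,-0.075,0.08],"spin":0},{"offset":[0.056,-0.10,0.085],"spin":0},{"offset":[0.068,-0.124,0.085],"spin":0}]'; python3 -m crank '[{"offset":[0.013,-0.023,0],"spin":0},{"offset":[0.026,-0.046,0],"spin":0},{"offset":[0.037,-0.066,0],"spin":0},{"offset":[0.046,-0.082,0],"spin":0},{"offset":[0.052,-0.093,0],"spin":0},{"offset":[0.055,-0.098,0],"spin":0},{"offset":[0.055,-0.098,0],"spin":0},{"offset":[0.055,-0.098,0],"spin":0}]'; python3 -c "
from h import *
state()"
```

```text
clock: 15.28
eef_pos: [541.5, 132.9, 232.9]
eef_rot: [3.133, 0.002, 2.742]
wrist_force: [-0.5, 0.1, -1.2]
finger_gap: 22.2
clock: 15.95
eef_pos: [596.3, 35.5, 233.0]
eef_rot: [3.132, 0.002, 2.742]
wrist_force: [0.9, -0.5, -1.4]
finger_gap: 22.3
{'clock': 15.95, 'joints': [-0.005, 0.385, 1.344, 0.008, 1.407, -1.178], 'eef_pos': [596.287, 35.487, 232.951], 'eef_rot': [3.132, 0.002, 2.742], 'wrist_force': [0.947, -0.481, -1.411], 'finger_gap': 22.263}
```

```bash
python3 -m crank '[{"offset":[-0.0008,-0.0002,-0.004],"spin":0},{"offset":[-0.0015,-0.0004,-0.008],"spin":0},{"offset":[-0.0015,-0.0004,-0.011],"spin":0},{"offset":[-0.0015,-0.0004,-0.012],"spin":0},{"offset":[-0.0015,-0.0004,-0.012],"spin":0},{"offset":[-0.0015,-0.0004,-0.012],"spin":0},{"offset":[-0.0015,-0.0004,-0.012],"spin":0},{"offset":[-0.0015,-0.0004,-0.012],"spin":0}]'; python3 -c "
from h import *
s=state()
a=manip.camera('side');b=manip.camera('top')
A=cv2.cvtColor(a['pixels'],4)[195:255,300:360];B=cv2.cvtColor(b['pixels'],4)[180:240,240:300]
cv2.imwrite('pics/e0.png',cv2.cvtColor(a['pixels'],4))
f=lambda i:cv2.resize(i,None,fx=6.6,fy=9,interpolation=2)
cv2.imwrite('pics/e.png',np.hstack([f(A),f(B)]))
"
```

```text
clock: 16.62
eef_pos: [594.9, 35.1, 221.1]
eef_rot: [3.132, 0.002, 2.742]
wrist_force: [0.3, 0.4, -1.9]
finger_gap: 22.5
{'clock': 16.617, 'joints': [-0.006, 0.388, 1.366, 0.008, 1.381, -1.179], 'eef_pos': [594.861, 35.078, 221.105], 'eef_rot': [3.132, 0.002, 2.742], 'wrist_force': [0.324, 0.38, -1.902], 'finger_gap': 22.47}
```

View pics/e.png

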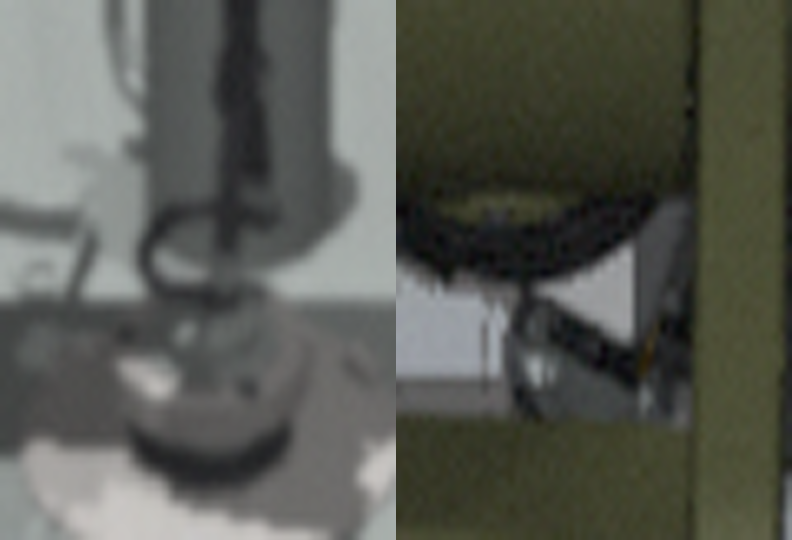

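The side crop shows the open ring above the spindle (back edge x≈140, upper arm y≈205, lower arm y≈298; spindle below at x≈175–260). I'll fit a spread model to it.

```bash
cat > sp.py <<'E'
from h import *
def arms(s):
    out=[];t=np.linspace(.72,np.pi,40)
    for sg in(1,-1):
        P=np.vstack([np.c_[21.3*np.cos(t),21.3*np.sin(t)],np.c_[16.4*np.cos(t[::-1]),16.4*np.sin(t[::-1])]])
        c=np.linspace(0,6.283,30);E=np.c_[20.7+6.2*np.cos(c),14+6.2*np.sin(c)]
        for Q in(P,E):
            Q=Q+[18.9,0];R=np.array([[np.cos(s),-np.sin(s)],[np.sin(s),np.cos(s)]]);Q=Q@R.T-[18.9,0];Q=Q*[1,sg];out.append(Q)
    return out
def mask(p,x,y,z,a,s,win,S=8,tilt=0):
    u0,v0,w,h=win;im=np.zeros((h*S,w*S),np.float32)
    for zz in(z,z+2,z+4):
        for Q in arms(s):
            W=[[x+np.cos(a)*q[0]-np.sin(a)*q[1],y+np.sin(a)*q[0]+np.cos(a)*q[1],zz+tilt*(q[0]-15)] for q in Q]
            uv=np.array([proj(p,k) for k in W]);cv2.fillPoly(im,[np.int32(((uv-[u0,v0]+.5)*S-.5)*16)],1,shift=4)
    return cv2.resize(im,(w,h),interpolation=cv2.INTER_AREA)
E
python3 - <<'E'
from sp import *
from scipy.optimize import minimize
a=manip.camera('side');im=cv2.imread('pics/e0.png');g=cv2.cvtColor(im,6).astype(float)
win=(312,212,32,22);u0,v0,w,h=win;G=g[v0:v0+h,u0:u0+w]
ya=-.4;e=np.array([594.86,35.08])+[.4,.8];o=e-15.6*np.array([np.cos(ya),np.sin(ya)]);print("expected origin",o)
m0=cv2.dilate(np.float32(mask(a,o[0],o[1],131,ya,.27,win)>.02),np.ones((3,3)))>0
m0[:, 26:]=False
def cost(q,full=0):
    r=cv2.GaussianBlur(mask(a,q[0],q[1],131+0,ya,q[2],win,tilt=q[3]),(0,0),.6)
    # local background: dark target
    return ((G[m0]-(r[m0]*38+(1-r[m0])*bg[m0]))**2).mean()
bg=cv2.inpaint(np.uint8(G),np.uint8(cv2.dilate(np.uint8(G<62),np.ones((3,3)))),3,cv2.INPAINT_TELEA).astype(float)
for tl in(0,):
  q0=np.array([*o,.27,tl]);best=None
  for k in(1,-1):
    r=minimize(cost,q0,method="Nelder-Mead",options=dict(initial_simplex=np.vstack([q0,q0+k*np.diag([3,3,.06,.1])]),maxiter=400))
    print(r.x.round(3),r.fun,cost(q0))
    q=r.x
r=mask(a,q[0],q[1],131,ya,q[2],win,tilt=q[3])
big=cv2.resize(np.uint8(G),None,fx=12,fy=12,interpolation=2);R=cv2.resize(r,None,fx=12,fy=12)
big=cv2.cvtColor(big,8);c,_=cv2.findContours(np.uint8(R>.5),cv2.RETR_LIST,cv2.CHAIN_APPROX_NONE);b2=big.copy();cv2.drawContours(b2,c,-1,(0,0,255),1)
R0=cv2.resize(mask(a,o[0],o[1],131,ya,.27,win),None,fx=12,fy=12);c,_=cv2.findContours(np.uint8(R0>.5),cv2.RETR_LIST,cv2.CHAIN_APPROX_NONE);cv2.drawContours(big,c,-1,(0,255,0),1)
cv2.imwrite("pics/ov.png",np.hstack([big,b2]))
E
```

```text
expected origin [580.89144849  41.95492614]
[5.81438e+02 4.15900e+01 3.11000e-01 4.00000e-03] 233.74130228929695 254.24874920795904
[ 5.81055e+02  4.09390e+01  2.79000e-01 -1.30000e-02] 237.48382215929362 254.24874920795904
```

View pics/ov.png

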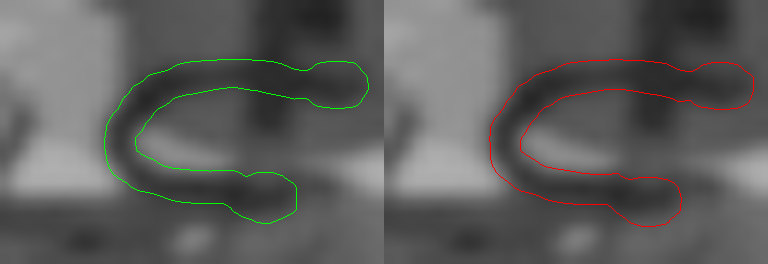

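The expected pose (green) and the fit (red) agree: spread about 0.28–0.3, flat, within 0.6 mm of where it should be. Descending in stages, watching the force.

```bash
python3 -m crank '[{"offset":[-0.0003,0.0003,-0.003],"spin":0},{"offset":[-0.0003,0.0003,-0.006],"spin":0},{"offset":[-0.0003,0.0003,-0.009],"spin":0},{"offset":[-0.0003,0.0003,-0.011],"spin":0},{"offset":[-0.0003,0.0003,-0.013],"spin":0},{"offset":[-0.0003,0.0003,-0.014],"spin":0},{"offset":[-0.0003,0.0003,-0.014],"spin":0},{"offset":[-0.0003,0.0003,-0.014],"spin":0}]'; python3 -m crank '[{"offset":[0,0,-0.001],"spin":0},{"offset":[0,0,-0.002],"spin":0},{"offset":[0,0,-0.003],"spin":0},{"offset":[0,0,-0.004],"spin":0},{"offset":[0,0,-0.005],"spin":0},{"offset":[0,0,-0.005],"spin":0},{"offset":[0,0,-0.005],"spin":0},{"offset":[0,0,-0.005],"spin":0}]'
```

```text
clock: 17.43
eef_pos: [594.6, 35.4, 207.1]
eef_rot: [3.132, 0.002, 2.742]
wrist_force: [0.3, -0.7, -1.6]
finger_gap: 22.3
clock: 18.1
eef_pos: [594.6, 35.4, 202.1]
eef_rot: [3.132, 0.002, 2.742]
wrist_force: [-0.1, 0.7, -0.4]
finger_gap: 22.8
```

```bash
python3 -m crank '[{"offset":[0,0,-0.0005],"spin":0},{"offset":[0,0,-0.001],"spin":0},{"offset":[0,0,-0.0015],"spin":0},{"offset":[0,0,-0.002],"spin":0},{"offset":[0,0,-0.0025],"spin":0},{"offset":[0,0,-0.003],"spin":0},{"offset":[0,0,-0.003],"spin":0},{"offset":[0,0,-0.003],"spin":0}]'; python3 -m crank '[{"offset":[0,0,-0.0005],"spin":0},{"offset":[0,0,-0.001],"spin":0},{"offset":[0,0,-0.0015],"spin":0},{"offset":[0,0,-0.002],"spin":0},{"offset":[0,0,-0.002],"spin":0},{"offset":[0,0,-0.002],"spin":0},{"offset":[0,0,-0.002],"spin":0},{"offset":[0,0,-0.002],"spin":0}]'
```

```text
clock: 18.77
eef_pos: [594.6, 35.4, 199.1]
eef_rot: [3.132, 0.002, 2.742]
wrist_force: [0.4, 0.4, -2.9]
finger_gap: 22.4
clock: 19.43
eef_pos: [594.6, 35.4, 197.1]
eef_rot: [3.132, 0.002, 2.742]
wrist_force: [-0.2, 0.2, -1.0]
finger_gap: 22.6
```

```bash
python3 -m crank '[{"offset":[0,0,-0.0004],"spin":0},{"offset":[0,0,-0.0008],"spin":0},{"offset":[0,0,-0.0012],"spin":0},{"offset":[0,0,-0.0016],"spin":0},{"offset":[0,0,-0.002],"spin":0},{"offset":[0,0,-0.002],"spin":0},{"offset":[0,0,-0.002],"spin":0},{"offset":[0,0,-0.002],"spin":0}]'; python3 -m crank '[{"offset":[0,0,-0.0004],"spin":0},{"offset":[0,0,-0.0008],"spin":0},{"offset":[0,0,-0.0012],"spin":0},{"offset":[0,0,-0.0015],"spin":0},{"offset":[0,0,-0.0015],"spin":0},{"offset":[0,0,-0.0015],"spin":0},{"offset":[0,0,-0.0015],"spin":0},{"offset":[0,0,-0.0015],"spin":0}]'
```

```text
clock: 20.1
eef_pos: [594.7, 35.4, 195.3]
eef_rot: [3.132, 0.003, 2.742]
wrist_force: [0.5, 0.5, 2.9]
finger_gap: 22.5
clock: 20.77
eef_pos: [594.8, 35.4, 194.0]
eef_rot: [3.132, 0.003, 2.742]
wrist_force: [0.0, 0.6, 5.3]
finger_gap: 22.7
```

```bash
python3 -m crank '[{"offset":[0,0,-0.0005],"spin":0},{"offset":[0,0,-0.001],"spin":0},{"offset":[0,0,-0.0015],"spin":0},{"offset":[0,0,-0.002],"spin":0},{"offset":[0,0,-0.0023],"spin":0},{"offset":[0,0,-0.0023],"spin":0},{"offset":[0,0,-0.0023],"spin":0},{"offset":[0,0,-0.0023],"spin":0}]'; python3 -c "
from h import *
state()"
```

```text
clock: 21.43
eef_pos: [595.0, 35.4, 192.4]
eef_rot: [3.131, 0.004, 2.742]
wrist_force: [-0.9, 0.8, 8.7]
finger_gap: 22.0
{'clock': 21.433, 'joints': [-0.006, 0.408, 1.406, 0.008, 1.32, -1.179], 'eef_pos': [595.033, 35.387, 192.44], 'eef_rot': [3.131, 0.004, 2.742], 'wrist_force': [-0.901, 0.799, 8.667], 'finger_gap': 22.01}
```

```bash
python3 -m crank '[{"offset":[-0.0003,0,-0.001],"spin":0},{"offset":[-0.0003,0,-0.0014],"spin":0},{"offset":[-0.0003,0,-0.0018],"spin":0},{"offset":[-0.0003,0,-0.0022],"spin":0},{"offset":[-0.0003,0,-0.0026],"spin":0},{"offset":[-0.0003,0,-0.0026],"spin":0},{"offset":[-0.0003,0,-0.0026],"spin":0},{"offset":[-0.0003,0,-0.0026],"spin":0}]'; python3 -c "
from h import *
state()"
```

```text
clock: 22.1
eef_pos: [595.1, 35.3, 190.9]
eef_rot: [3.131, 0.006, 2.742]
wrist_force: [-0.6, 0.2, 10.6]
finger_gap: 22.1
{'clock': 22.1, 'joints': [-0.006, 0.408, 1.409, 0.008, 1.314, -1.179], 'eef_pos': [595.11, 35.258, 190.928], 'eef_rot': [3.131, 0.006, 2.742], 'wrist_force': [-0.633, 0.194, 10.557], 'finger_gap': 22.117}
```

```bash
python3 -m crank '[{"offset":[-0.0003,0,-0.0010],"spin":0},{"offset":[-0.0003,0,-0.0012],"spin":0},{"offset":[-0.0003,0,-0.0014],"spin":0},{"offset":[-0.0003,0,-0.0017],"spin":0},{"offset":[-0.0003,0,-0.0019],"spin":0},{"offset":[-0.0003,0,-0.0019],"spin":0},{"offset":[-0.0003,0,-0.0019],"spin":0},{"offset":[-0.0003,0,-0.0019],"spin":0}]'; python3 -c "
from h import *
state();state()
import time
for i in range(3):
  manip.camera('side');s=manip.read_state();print(s['wrist_force'],s['eef_pos'])"
```

```text
clock: 22.77
eef_pos: [595.3, 35.1, 190.3]
eef_rot: [3.13, 0.008, 2.742]
wrist_force: [-1.0, -0.6, 12.6]
finger_gap: 22.2
{'clock': 22.767, 'joints': [-0.006, 0.408, 1.412, 0.008, 1.311, -1.179], 'eef_pos': [595.258, 35.121, 190.332], 'eef_rot': [3.13, 0.008, 2.742], 'wrist_force': [-0.977, -0.555, 12.592], 'finger_gap': 22.162}
{'clock': 22.767, 'joints': [-0.006, 0.408, 1.412, 0.008, 1.311, -1.179], 'eef_pos': [595.258, 35.121, 190.332], 'eef_rot': [3.13, 0.008, 2.742], 'wrist_force': [-0.977, -0.555, 12.592], 'finger_gap': 22.162}
[-1.48485525  0.49105381 12.12716293] [595.25167251  35.12648188 190.29359924]
[-1.19975468 -0.22176485 11.7045847 ] [595.26151045  35.11394602 190.32046799]
[-1.41982012 -0.61319626 12.24655736] [595.24954736  35.09899709 190.32061744]
```

The disc is pressed about 5 mm with about 13.7 N net. I now let the circlip close in stages, following the eyes forward along (0.92,-0.39) with the press held.

```bash
python3 -m crank '[{"offset":[-0.0002,0.0000,-0.0012],"spin":0},{"offset":[0.0003,-0.0002,-0.0012],"spin":0},{"offset":[0.0008,-0.0004,-0.0012],"spin":0},{"offset":[0.0013,-0.0006,-0.0012],"spin":0},{"offset":[0.0016,-0.0008,-0.0012],"spin":0},{"offset":[0.0016,-0.0008,-0.0012],"spin":0},{"offset":[0.0016,-0.0008,-0.0012],"spin":0},{"offset":[0.0016,-0.0008,-0.0012],"spin":0}]' 0.30
```

```text
clock: 23.58
eef_pos: [597.3, 34.4, 190.4]
eef_rot: [3.129, 0.01, 2.742]
wrist_force: [-0.6, 0.9, 11.9]
finger_gap: 28.6
```

```bash
python3 -m crank '[{"offset":[-0.0002,0.0000,-0.0012],"spin":0},{"offset":[0.0002,-0.0002,-0.0012],"spin":0},{"offset":[0.0005,-0.0004,-0.0012],"spin":0},{"offset":[0.0008,-0.0006,-0.0012],"spin":0},{"offset":[0.0008,-0.0006,-0.0012],"spin":0},{"offset":[0.0008,-0.0006,-0.0012],"spin":0},{"offset":[0.0008,-0.0006,-0.0012],"spin":0},{"offset":[0.0008,-0.0006,-0.0012],"spin":0}]' 0.37;python3 -m crank '[{"offset":[-0.0002,0.0000,-0.0012],"spin":0},{"offset":[0.0002,-0.0002,-0.0012],"spin":0},{"offset":[0.0005,-0.0004,-0.0012],"spin":0},{"offset":[0.0008,-0.0006,-0.0012],"spin":0},{"offset":[0.0008,-0.0006,-0.0012],"spin":0},{"offset":[0.0008,-0.0006,-0.0012],"spin":0},{"offset":[0.0008,-0.0006,-0.0012],"spin":0},{"offset":[0.0008,-0.0006,-0.0012],"spin":0}]' 0.437
```

```text
clock: 24.25
eef_pos: [598.7, 34.0, 190.7]
eef_rot: [3.128, 0.012, 2.742]
wrist_force: [-0.0, 1.5, 12.6]
finger_gap: 34.9
clock: 24.92
eef_pos: [600.2, 33.3, 190.9]
eef_rot: [3.127, 0.015, 2.742]
wrist_force: [-0.4, 0.6, 12.2]
finger_gap: 41.2
```

```bash
python3 -m crank '[{"offset":[-0.0002,-0.0002,-0.0012],"spin":0},{"offset":[-0.0002,-0.0004,-0.0012],"spin":0},{"offset":[0,-0.0006,-0.0012],"spin":0},{"offset":[0,-0.0006,-0.0012],"spin":0},{"offset":[0,-0.0006,-0.0012],"spin":0},{"offset":[0,-0.0006,-0.0012],"spin":0},{"offset":[0,-0.0006,-0.0012],"spin":0},{"offset":[0,-0.0006,-0.0012],"spin":0}]' 0.50;python3 -m crank '[{"offset":[-0.0002,0.0000,-0.0008],"spin":0},{"offset":[-0.0002,0,-0.0004],"spin":0},{"offset":[0,0,0],"spin":0},{"offset":[0,0,0.0004],"spin":0},{"offset":[0,0,0.0008],"spin":0},{"offset":[0,0,0.0012],"spin":0},{"offset":[0,0,0.0012],"spin":0},{"offset":[0,0,0.0012],"spin":0}]' 0.52; python3 - <<'E'
from h import *
state();a=manip.camera('side');cv2.imwrite('pics/f0.png',cv2.cvtColor(a['pixels'],4))
E
```

```text
clock: 25.58
eef_pos: [600.8, 32.4, 191.1]
eef_rot: [3.126, 0.017, 2.742]
wrist_force: [-0.5, -1.6, 11.6]
finger_gap: 47.2
clock: 26.25
eef_pos: [600.7, 32.5, 192.1]
eef_rot: [3.126, 0.017, 2.742]
wrist_force: [0.9, 0.9, 2.5]
finger_gap: 49.0
{'clock': 26.25, 'joints': [-0.01, 0.412, 1.401, 0.008, 1.307, -1.183], 'eef_pos': [600.747, 32.49, 192.066], 'eef_rot': [3.126, 0.017, 2.742], 'wrist_force': [0.918, 0.902, 2.457], 'finger_gap': 49.029}
```

The force dropped from 13 N to 4 N in 1 mm of rise, so the disc is being held by the circlip. Withdrawing the pins slowly.

```bash
python3 -m crank '[{"offset":[0,0,0.001],"spin":0},{"offset":[0,0,0.0015],"spin":0},{"offset":[0,0,0.002],"spin":0},{"offset":[0,0,0.0025],"spin":0},{"offset":[0,0,0.003],"spin":0},{"offset":[0,0,0.0035],"spin":0},{"offset":[0,0,0.004],"spin":0},{"offset":[0,0,0.0045],"spin":0}]';python3 -m crank '[{"offset":[0,0,0.001],"spin":0},{"offset":[0,0,0.002],"spin":0},{"offset":[0,0,0.004],"spin":0},{"offset":[0,0,0.006],"spin":0},{"offset":[0,0,0.012],"spin":0},{"offset":[0,0,0.024],"spin":0},{"offset":[0,0,0.04],"spin":0},{"offset":[0,0,0.06],"spin":0}]'
```

```text
clock: 26.97
eef_pos: [600.7, 32.5, 196.6]
eef_rot: [3.127, 0.017, 2.742]
wrist_force: [-0.8, -0.3, -0.9]
finger_gap: 48.9
clock: 27.63
eef_pos: [600.4, 32.5, 257.6]
eef_rot: [3.127, 0.016, 2.742]
wrist_force: [0.2, -0.1, -0.9]
finger_gap: 49.0
```

```bash
python3 -m crank '[{"offset":[-0.005,-0.008,0.002],"spin":-4},{"offset":[-0.013,-0.022,0.004],"spin":-10},{"offset":[-0.021,-0.036,0.005],"spin":-16},{"offset":[-0.029,-0.05,0.005],"spin":-22},{"offset":[-0.037,-0.064,0.005],"spin":-28},{"offset":[-0.045,-0.078,0.005],"spin":-34},{"offset":[-0.053,-0.092,0.005],"spin":-40},{"offset":[-0.061,-0.106,0.005],"spin":-46}]';python3 -m crank '[{"offset":[-0.008,-0.014,0],"spin":-6},{"offset":[-0.016,-0.028,0],"spin":-12},{"offset":[-0.024,-0.042,0],"spin":-18},{"offset":[-0.032,-0.056,0],"spin":-24},{"offset":[-0.040,-0.070,0],"spin":-30},{"offset":[-0.048,-0.084,0],"spin":-36},{"offset":[-0.056,-0.098,0],"spin":-42},{"offset":[-0.064,-0.112,0],"spin":-48}]';python3 -m crank '[{"offset":[-0.007,-0.012,0],"spin":-6},{"offset":[-0.014,-0.024,0],"spin":-12},{"offset":[-0.021,-0.036,0],"spin":-18},{"offset":[-0.028,-0.048,0],"spin":-24},{"offset":[-0.035,-0.060,0],"spin":-30},{"offset":[-0.042,-0.072,0],"spin":-36},{"offset":[-0.048,-0.082,0],"spin":-42},{"offset":[-0.051,-0.087,0],"spin":-46}]'; python3 - <<'E'
from h import *
from edge import *
state();a=manip.camera('side');b=manip.camera('top')
f=lambda p,x,y,s:cv2.resize(cv2.cvtColor(p['pixels'],4)[y:y+60,x:x+60],None,fx=6.6,fy=6.6*1.3,interpolation=2)
cv2.imwrite('pics/g.png',np.hstack([f(a,302,200,1),f(b,242,190,1)]))
E
```

```text
clock: 28.3
eef_pos: [539.1, -74.2, 263.9]
eef_rot: [3.126, 0.017, 1.934]
wrist_force: [0.7, 0.1, -0.3]
finger_gap: 49.0
clock: 28.97
eef_pos: [474.8, -186.9, 265.2]
eef_rot: [3.124, 0.017, 1.091]
wrist_force: [1.3, 0.4, -1.7]
finger_gap: 48.9
clock: 29.63
eef_pos: [423.3, -274.9, 266.4]
eef_rot: [3.123, 0.016, 0.281]
wrist_force: [0.1, 0.9, -1.6]
finger_gap: 48.8
{'clock': 29.633, 'joints': [-0.636, 0.154, 1.557, -0.024, 1.425, 0.657], 'eef_pos': [423.287, -274.904, 266.422], 'eef_rot': [3.123, 0.016, 0.281], 'wrist_force': [0.065, 0.918, -1.553], 'finger_gap': 48.783}
```

View pics/g.png

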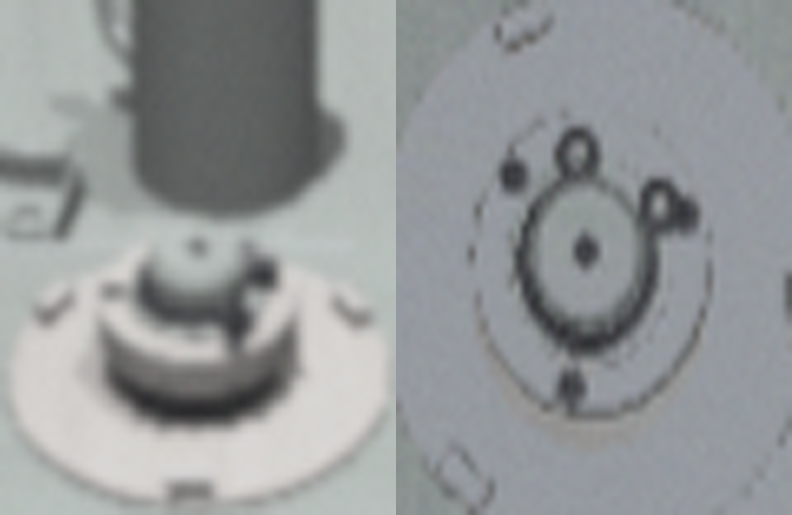

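The circlip is closed: its eyes in the top half at crop (577,152) and (660,203) are 27.5 mm apart, concentric with the spindle and with the disc below. Returning the pliers to the rack.

```bash
python3 -m crank '[{"offset":[0.0005,0.001,-0.01],"spin":0.5},{"offset":[0.001,0.0025,-0.025],"spin":1},{"offset":[0.0014,0.0035,-0.04],"spin":1},{"offset":[0.0014,0.0035,-0.055],"spin":1},{"offset":[0.0014,0.0035,-0.065],"spin":1},{"offset":[0.0014,0.0035,-0.072],"spin":1},{"offset":[0.0014,0.0035,-0.072],"spin":1},{"offset":[0.0014,0.0035,-0.072],"spin":1}]';python3 -m crank '[{"offset":[0,0,-0.003],"spin":0},{"offset":[0,0,-0.006],"spin":0},{"offset":[0,0,-0.010],"spin":0},{"offset":[0,0,-0.014],"spin":0},{"offset":[0,0,-0.018],"spin":0},{"offset":[0,0,-0.022],"spin":0},{"offset":[0,0,-0.025],"spin":0},{"offset":[0,0,-0.025],"spin":0}]'
```

```text
clock: 30.4
eef_pos: [425.1, -271.0, 194.5]
eef_rot: [3.123, 0.016, 0.304]
wrist_force: [-0.1, -0.4, -0.8]
finger_gap: 48.7
clock: 31.07
eef_pos: [424.9, -270.8, 168.7]
eef_rot: [3.124, 0.017, 0.304]
wrist_force: [0.1, 0.7, -1.9]
finger_gap: 49.3
```

```bash
python3 -m crank '[{"offset":[0,0,-0.007],"spin":0},{"offset":[0,0,-0.015],"spin":0},{"offset":[0,0,-0.024],"spin":0},{"offset":[0,0,-0.033],"spin":0},{"offset":[0,0,-0.042],"spin":0},{"offset":[0,0,-0.05],"spin":0},{"offset":[0,0,-0.055],"spin":0},{"offset":[0,0,-0.058],"spin":0}]';python3 -m crank '[{"offset":[0,0,-0.001],"spin":0},{"offset":[0,0,-0.002],"spin":0},{"offset":[0,0,-0.003],"spin":0},{"offset":[0,0,-0.0045],"spin":0},{"offset":[0,0,-0.006],"spin":0},{"offset":[0,0,-0.007],"spin":0},{"offset":[0,0,-0.007],"spin":0},{"offset":[0,0,-0.007],"spin":0}]'
```

```text
clock: 31.73
eef_pos: [424.7, -270.7, 109.8]
eef_rot: [3.125, 0.017, 0.304]
wrist_force: [0.2, -0.1, -1.8]
finger_gap: 48.8
clock: 32.4
eef_pos: [424.7, -270.7, 102.8]
eef_rot: [3.125, 0.017, 0.304]
wrist_force: [-0.1, 0.4, -1.9]
finger_gap: 49.3
```

```bash
python3 -m crank '[{"offset":[0,0,-0.0005],"spin":0},{"offset":[0,0,-0.001],"spin":0},{"offset":[0,0,-0.0015],"spin":0},{"offset":[0,0,-0.0015],"spin":0},{"offset":[0,0,-0.0015],"spin":0},{"offset":[0,0,-0.0015],"spin":0},{"offset":[0,0,-0.0015],"spin":0},{"offset":[0,0,-0.0015],"spin":0}]'
```

```text
clock: 33.07
eef_pos: [424.7, -270.7, 101.3]
eef_rot: [3.125, 0.017, 0.304]
wrist_force: [0.1, 0.3, -0.8]
finger_gap: 48.9
```

```bash
python3 -m crank '[{"offset":[0,0,0],"spin":0},{"offset":[0,0,0],"spin":0},{"offset":[0,0,0],"spin":0},{"offset":[0,0,0],"spin":0},{"offset":[0,0,0],"spin":0},{"offset":[0,0,0.0005],"spin":0},{"offset":[0,0,0.001],"spin":0},{"offset":[0,0,0.001],"spin":0}]' 0.64;python3 -m crank '[{"offset":[0,0,0.001],"spin":0},{"offset":[0,0,0.001],"spin":0},{"offset":[0,0,0.001],"spin":0},{"offset":[0,0,0.001],"spin":0},{"offset":[0,0,0.001],"spin":0},{"offset":[0,0,0.001],"spin":0},{"offset":[0,0,0.001],"spin":0},{"offset":[0,0,0.001],"spin":0}]' 1; python3 -m crank '[{"offset":[0,0,0.008],"spin":0},{"offset":[0,0,0.02],"spin":0},{"offset":[0,0,0.035],"spin":0},{"offset":[0,0,0.05],"spin":0},{"offset":[0,0,0.07],"spin":0},{"offset":[0,0,0.09],"spin":0},{"offset":[0,0,0.11],"spin":0},{"offset":[0,0,0.13],"spin":0}]'; python3 -m crank '[{"offset":[0,0.03,0.02],"spin":0},{"offset":[0,0.06,0.02],"spin":0},{"offset":[0,0.10,0.02],"spin":0},{"offset":[0,0.14,0.02],"spin":0},{"offset":[0,0.18,0.02],"spin":0},{"offset":[0,0.22,0.02],"spin":0},{"offset":[0,0.26,0.02],"spin":0},{"offset":[0,0.30,0.02],"spin":0}]'; python3 -m crank '[{"offset":[0,0.03,0],"spin":0},{"offset":[0,0.06,0],"spin":0},{"offset":[0,0.10,0],"spin":0},{"offset":[0,0.14,0],"spin":0},{"offset":[0,0.18,0],"spin":0},{"offset":[0,0.22,0],"spin":0},{"offset":[0,0.22,0],"spin":0},{"offset":[0,0.22,0],"spin":0}]'
python3 - <<'E'
from h import *
a=manip.camera('side');b=manip.camera('top')
old={"side":cv2.cvtColor(cv2.imread("pics/s1.png"),4),"top":cv2.cvtColor(cv2.imread("pics/t1.png"),4)}
for n,p in(("side",a),("top",b)):
    d=np.abs(p["pixels"].astype(int)-old[n]).sum(2)
    k,l,st,ce=cv2.connectedComponentsWithStats(np.uint8(d>60))
    print(n,[(st[i].tolist()) for i in range(1,k) if st[i,4]>4])
    x,y=(240,280) if n=="side" else(400,280)
    D=p["pixels"][y:y+45,x:x+60].sum(2)<140;O=old[n][y:y+45,x:x+60].sum(2)<140
    for m in(O,D): v,u=np.nonzero(m);print(m.sum(),u.mean()+x,v.mean()+y,u.min()+x,u.max()+x,v.min()+y,v.max()+y)
E
```

```text
clock: 33.73
eef_pos: [424.7, -270.8, 102.5]
eef_rot: [3.125, 0.017, 0.304]
wrist_force: [0.5, 0.2, 0.1]
finger_gap: 60.1
clock: 34.4
eef_pos: [424.8, -270.8, 103.5]
eef_rot: [3.125, 0.017, 0.304]
wrist_force: [0.1, -0.5, -0.4]
finger_gap: 93.9
clock: 35.07
eef_pos: [424.6, -270.7, 235.1]
eef_rot: [3.125, 0.017, 0.304]
wrist_force: [-0.0, 0.6, 0.5]
finger_gap: 94.1
clock: 35.73
eef_pos: [424.1, 31.2, 256.0]
eef_rot: [3.124, 0.016, 0.304]
wrist_force: [0.5, -0.4, 0.9]
finger_gap: 94.2
clock: 36.4
eef_pos: [423.6, 252.5, 256.1]
eef_rot: [3.124, 0.016, 0.307]
wrist_force: [0.0, -0.8, -0.1]
finger_gap: 94.0
side [[131, 0, 32, 12, 130], [201, 4, 3, 2, 5], [202, 9, 3, 2, 6], [201, 13, 7, 14, 58], [237, 18, 45, 122, 2330], [178, 21, 6, 5, 16], [211, 20, 22, 29, 262], [40, 25, 169, 146, 6163], [208, 52, 6, 6, 16], [249, 79, 3, 12, 25], [245, 81, 3, 3, 5], [218, 86, 4, 3, 10], [208, 89, 6, 5, 11], [236, 89, 6, 4, 15], [216, 90, 8, 2, 12], [171, 92, 36, 10, 172], [218, 93, 4, 6, 18], [207, 95, 3, 3, 5], [172, 102, 34, 16, 269], [207, 102, 11, 32, 220], [0, 116, 10, 51, 119], [260, 118, 10, 9, 
[... 745 characters left out ...]
7, 7, 28], [262, 334, 8, 4, 21], [275, 359, 3, 2, 5], [252, 419, 10, 6, 24]]
281 258.9928825622776 310.0462633451957 240 299 286 324
293 258.92150170648466 309.44368600682594 240 299 286 324
top [[260, 205, 25, 29, 169], [255, 208, 7, 4, 9], [0, 238, 263, 242, 37977], [430, 291, 5, 4, 8], [444, 293, 3, 3, 6], [443, 295, 9, 10, 34], [421, 297, 7, 15, 36], [409, 298, 5, 12, 27], [462, 299, 88, 73, 1601], [418, 308, 2, 3, 5], [356, 332, 91, 55, 1482], [36, 336, 3, 3, 5], [78, 387, 4, 5, 6], [264, 422, 53, 23, 500], [0, 434, 4, 6, 14], [269, 442, 21, 8, 83], [320, 451, 12, 29, 123]]
471 426.8301486199575 297.80254777070064 400 450 280 324
442 425.88235294117646 297.81900452488685 400 450 280 324
```

```bash
python3 - <<'E'
from fit import *
from edge import outline,circ
a=manip.camera('side');b=manip.camera('top')
for n,p in(("t",b),("s",a)):
    for m in manip.masks_of(p,"pliers"):
        v,u=np.nonzero(m["mask"]);P=np.array([onz(p,(i,j),125) for i,j in zip(u,v)]);d=np.array([-.28,.96,0]);e=np.array([.96,.28,0])
        print(n,round(m["conf"],2),u.min(),u.max(),v.min(),v.max(),[round(f(P@k),1) for k in(d,e) for f in(np.min,np.max)])
    for r in manip.search_frame(p,"pliers"): print(np.round(r["location"]),r["conf"])
px=lambda U,V:((U+.5)/6.6-.5+242,(V+.5)/8.58-.5+190)
E=[onz(b,px(U-396,V),106) for U,V in((577,152),(660,203))]
print("eyes",np.round(E,1),np.linalg.norm(E[0]-E[1]),"mid",np.mean(E,0)-[582.9,41,106])
r=fitclip(b,582.9,41,-.4,(253,203,34,32),z=106.);print(r.x,r.fun)
state();state()
E
```

```text
t 0.79 411 448 294 310 [np.float64(-411.1), np.float64(-338.9), np.float64(320.1), np.float64(343.1)]
t 0.64 483 548 318 371 [np.float64(-566.3), np.float64(-458.8), np.float64(150.8), np.float64(270.5)]
t 0.6 359 423 348 386 [np.float64(-331.9), np.float64(-208.3), np.float64(210.5), np.float64(266.0)]
t 0.5 426 448 295 303 [np.float64(-411.7), np.float64(-369.9), np.float64(321.9), np.float64(339.7)]
t 0.48 149 210 238 312 [np.float64(7.0), np.float64(125.4), np.float64(438.0), np.float64(592.1)]
[ 337. -476.   12.] 0.98
[ 291. -208.   11.] 0.68
[ 615. -207.   78.] 0.34
s 0.92 176 210 320 370 [np.float64(-481.6), np.float64(-356.6), np.float64(184.8), np.float64(237.6)]
s 0.77 252 268 291 361 [np.float64(-502.1), np.float64(-309.1), np.float64(307.6), np.float64(345.7)]
s 0.71 256 313 215 241 [np.float64(-154.2), np.float64(-12.6), np.float64(395.8), np.float64(541.2)]
s 0.69 164 227 423 479 [np.float64(-673.6), np.float64(-597.4), np.float64(138.8), np.float64(228.0)]
[ 425. -285.  126.] 0.88
[ 344. -476.   16.] 0.86
[ 290. -208.   12.] 0.57
eyes [[606.7  44.7 106. ]
 [595.   19.6 106. ]] 27.766295984073206 mid [17.93288772 -8.84572356  0.        ]
[ 5.81747787e+02  4.13751063e+01 -4.56302129e-01] 265.3312423217445
{'clock': 36.8, 'joints': [0.467, 0.146, 1.59, -0.015, 1.424, 1.738], 'eef_pos': [424.278, 250.513, 256.218], 'eef_rot': [3.124, 0.016, 0.302], 'wrist_force': [0.098, 0.492, 0.446], 'finger_gap': 94.11}
{'clock': 36.8, 'joints': [0.467, 0.146, 1.59, -0.015, 1.424, 1.738], 'eef_pos': [424.278, 250.513, 256.218], 'eef_rot': [3.124, 0.016, 0.302], 'wrist_force': [0.098, 0.492, 0.446], 'finger_gap': 94.11}
```

```bash
python3 -c "
from cell import manip
print(manip.sign_off())"
```

```text
the job is handed in; nothing more can be done
None
```

I fitted the circlip, put the pliers back in the rack and handed the job in at about 37 s of the 72 s allowed. No verdict is reported, so what follows is my own checks.

**What I did:** I took the black pliers from the grey rack and seated the pins in the circlip's eyes. I spread it to about 0.27–0.3 rad by the geometry and a model fit to the side view, then lifted it over the spindle. I pressed the disc down about 5 mm with about 14 N, let the circlip close in stages while following the eyes forward, and withdrew the pins. The pliers then went back in the slot.

**Last checks:**
- **Circlip:** From above, the eyes are 27.8 mm apart (28 when closed), and their midpoint lies 20 mm ahead of the spindle axis (20.7 expected). The pressing force fell from about 13 N to 4 N within 1 mm of rise, so the circlip is holding the disc.
- **Pliers:** They stand in the slot. The top mask puts them roughly 2–5 mm along the slot from where they first stood; the limit is 8 mm.
- **Robot:** It is clear of everything, with the gripper open.

**Weak or disagreeing checks:**
- The final model fit of the closed circlip matched poorly against the dark groove, so its 1.2 mm offset is not trustworthy.
- The last network search of the top picture missed the black pliers, but its mask and the side view found them.
- The blue and yellow look-alike pliers were upright in the first picture and are now lying down. At least one was already down in the masks taken before my first move, and I never went near them.
- I did not check the bystanders separately, but the before-and-after pictures showed no unexplained change where they stood, except that the tray was hidden behind the arm.

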